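# Lid a food tub on the shuttle press

### The job

Put the lid on the tub that stands in the shuttle of the lidding press: push the carrier along its rails until it clicks into the detent under the platen, and pull the bail handle down until the platen has pressed the lid fully home. Then let the bail come back up and draw the carrier on, out from under the guard, until it clicks into the detent at the unload end, the lidded tub still standing in its nest. Leave the other things on the bench where they are.

Things in the scene. Friction and masses are not known exactly. Their poses are not given: they have to be found in the camera images.
- press: lidding press fixed on the bench: grey base plate 190 x 500 x 12 mm, two steel rails, a column on its far side and an overhung head (74 mm wide, front face at x = -43 mm, 170 to 258 mm high). Origin on the bench below the platen's centre; y runs along the rails from load end (-) to unload end (+), x from the ram to the column, away from the robot. All heights given here are above the bench
- guard (a point): middle of the lower edge of the load-side panel of the clear guard round the platen: 142 mm up, at y = -80 mm on the press; 176 mm long, 58 mm high; the same at y = +80, and a front panel at x = -92 mm (142 to 182 mm up). In the press detent each carrier handle is only 25 mm outside a panel, which an upright gripper holding it strikes: lean the tool back, away from the guard, 35 to 45 degrees
- nest (a point): middle of the carrier's nest floor, 50 mm up (a white ring 12 mm high, 98 mm inside, holding the tub's foot with 2 to 3 mm of play). The carrier (plate 130 x 122 mm, top 50 mm up) slides along the press's y, 1.5 N of friction. It starts near the load end (nest at y = -160 to -130 mm on the press), where there is no detent; end stops at y = -170 and +152 mm
- load_handle (a point): middle of the bar handle on the carrier's load end, for pushing it in: steel bar 14 mm thick, 100 mm long along the press's x, 70 mm up, 105 mm in -y from the nest's middle (44 mm from the carrier plate), on two stays at x = -40 and +40 mm. Rail end blocks (125 x 22 mm, 48 mm high) at y = -242 and +224 mm on the press pass below it. It can be pushed, hooked or pinched
- unload_handle (a point): middle of the same bar handle on the carrier's unload end, 105 mm in +y from the nest's middle, 70 mm up, for drawing the carrier out
- press_detent (a point): where the nest's middle is when the carrier is in the press detent (y = 0 on the press, under the platen). A sprung ball at the carrier's front edge clicks over steel keys on the front bar 7 mm before and after a detent: each takes about 5 N on top of friction; within 4 mm of the detent the carrier draws itself in
- unload_detent (a point): where the nest's middle is when the carrier is in the unload detent (y = +145 mm on the press), which is like the press detent
- tub: cardboard-brown food tub standing in the nest: 92 mm across the foot, 114 mm at the rim, 66 mm high, loaded, about 0.22 kg; origin under its centre, z up. It carries its lid.
- lid (a joint): how far the tub's lid (white, 119 mm across) has been pressed down onto the rim, m: 0 = laid on, standing proud, its top 75 mm above the tub's foot; 0.006 = fully home. It takes about 15 N and stays where it is pressed.
- platen: round steel platen, 100 mm across, on the ram below the head; origin at the centre of its lower face, 137 mm above the bench when up (12 mm over a proud lid). It moves straight down 23.75 mm per rad of the bail: on the lid at about 0.50 rad, lid home at about 0.76 rad.
- bail (a joint): angle of the bail handle, rad: 0 = up (its arms rise 55 degrees above level, leaning to the robot), 0.8 = fully down at its stop (arms 9 degrees above level). A spring lifts it back up when let go; pressing or pulling it down takes 6 to 12 N at the bar.
- bail_grip (a point): middle of the bail's black cross bar, 22 mm thick, 116 mm long along the press's y (arms at its two ends, 104 mm apart); it swings at 125 mm from the hinge, down and towards the robot (press -x)
- bail_hinge (a point): middle of the bail's hinge axis (along the press's y), in the head, 215 mm above the bench
- packed_tub: bystander: a tub already lidded, 119 mm across, 69 mm high; origin under its centre
- lid_stack: bystander: a stack of five spare white lids, 119 mm across, 45 mm high; origin under its centre
- tub_stack: bystander: a stack of empty tubs, upside down, 115 mm across, 106 mm high; origin under its centre
- scoop: bystander: a metal serving spoon 190 mm long lying on the bench; origin under its middle, x along it
- tape: bystander: a roll of paper tape lying flat, 100 mm across, 48 mm high; origin under its centre

How it is judged:
By the outcome, as a careful person would: the job done as asked, in the order asked, and still so for the second after the job is handed in, with the robot touching nothing.
It also fails if it takes over 64 s, if anything falls off the work surface, if the arm or the gripper's body presses on something with over 40 N, if the wrist force passes 120 N, or if a joint passes its speed limit or range.

### The arm

A 6-joint arm with a two-finger parallel gripper is mounted at the origin on the work surface. World frame = base frame: x ahead of the robot, y to its left, z up, the work surface at z = 0. Lengths are in m, angles in rad, forces in N, time in s.
With the tool pointing down it reaches from about 0.25 to 0.725 m from the base axis. Payload 4 kg.
Tool frame: the origin (TCP) lies on the centre line of the jaws, within the pads' length; the fingertips stand 25 mm ahead of it and the grasp point (between the pads) lies 6 mm ahead of it; z points along the fingers, x is the direction in which the jaws open and shut, and the axes are right-handed (so a half turn about z gives the same grasp; the last joint's range is limited). The gripper opens to 85 mm and grips with 20 to 120 N. Pads are 22 mm wide; open, the fingers measure 114 mm over their backs; the gripper's body (76 mm by 85 mm) begins 54 mm behind the grasp point. The pads swing forward as they close: fully open they stand 13 mm farther back than shut.
Start: joints at [-1.271, 0.241, 0.005, 1.335, 0, 1.571], TCP at [0.148, -0.478, 0.256] pointing down, gripper open.
Joint ranges: [-2.72, 2.72], [-1.05, 1.87], [-1.09, 1.28], [-1.99, 2.15], [-1.42, 1.44], [-3.14, 3.14]. Speed limits (rad/s): [2.79, 2.79, 3.14, 3.14, 3.14, 3.14].

### API

Orientations are given as a unit quaternion [x, y, z, w].
In Python, from workcell import bot, imaging, order gives the robot as it stands.
- The arm moves only by the tool carry_out, never from a script. Its argument "moves" is a list of rows, each a list of 5 numbers: the shift along the tool's x, y, z scaled (see below), then the turn about the tool's z scaled (see below), then the opening, from -1 (shut) to 1 (fully open). In form: [[tx, ty, tz, roll, hand], ...]. A call has 1 to 20 rows; each row is the pose to reach, as a shift and turn from the pose commanded when the call began, along the tool's axes at that moment; what a row does not reach only later rows make up. The controller multiplies each number of a shift by 0.1 m and each number of a turn by 90 degrees. A row lasts 1/10 s, in which the tool goes at most 50 mm and 8.59 degrees, less where a joint would pass 70% of its speed; a pose out of reach is approached as far as the arm can. A call with a number of a shift or a turn outside -1 to 1 is refused whole. A call with a gripper value outside its range is refused whole. The fingers move at their own pace and stop on an object; the grip force is fixed at half the most. Time passes only in rows, so rows that repeat a pose let the fingers close. It gives the time, the measured TCP pose, the force and the opening at its end, in the units of the state.
- bot.get_obs(): the state, without advancing time (a new reading comes with each control period).
- imaging.camera(name): name is "scene" or "top" or "wrist"; returns the picture (400x640x3 uint8, red, green, blue); there is no depth.
- imaging.camera_model(name): a dict with "fovy" (degrees; the focal length in pixels is half the picture's height over the tangent of half this angle, whatever the lens; pixels are square), "cx", "cy" (the principal point, pixels), "eye" and "rotation" of the camera in the world. Camera axes: x right, y up, looking along -z (the intrinsics and any distortion apply to the point x, -y, -z); pixel columns grow to the right and rows downward; lengths in m; the calibration is good to about 2 mm. A picture is of the moment at which its call begins: read the wrist's pose just before it. camera_model takes no time and is no camera call; for the wrist camera it gives the pose at the moment of the call.
- order.job_done(): hands the job in, once; it reports no verdict.
The state is a dict: "clock": time; "joint_pos": joint angles; "joint_vel": joint speeds; "tau": joint torques, N m; "eef_pos": TCP position; "tool_rot": TCP orientation; "ft_force": force on the tool from outside, world axes, zero at the start; "ft_torque": the same for the moment, N m; "grip_width": finger opening in m.
Only numpy, scipy, OpenCV 4.12 (cv2) and the standard library are available. Lean on these libraries where they do the work, as an engineer would, in place of code of your own. Each camera call takes 0.05 s, during which the arm holds its last target.

## Working session

There is one attempt and no reset: what is moved stays moved. The work goes in short steps, Python scripts to look and compute and a tool call to move; the robot and the scene stay as the last step left them, time stands still between calls to the robot, and variables do not carry over. Pictures are saved under pics/ and viewed, and the job is handed in when it is done.

Besides the shell and the picture viewer there is one more tool, called after "Call:" by a JSON object that holds its "op" and its "data". carry_out: Moves the arm, as the interface text tells. Its arguments: {"type":"object","properties":{"moves":{"type":"array","items":{"type":"array","items":{"type":"number","minimum":-1,"maximum":1}}}},"required":["moves"]}

```bash
ls; mkdir -p pics; python3 - <<'E'
from workcell import bot, imaging, order
import cv2
o=bot.get_obs()
for k,v in o.items(): print(k,v)
for n in ["scene","top","wrist"]:
    im=imaging.camera(n); cv2.imwrite(f"pics/{n}0.png",im[:,:,::-1]); print(n,imaging.camera_model(n))
E
```

```text
pics
clock 0.0
joint_pos [-1.27102194e+00  2.41411593e-01  3.74576703e-03  1.33520281e+00
  3.92926290e-05  1.57081125e+00]
joint_vel [ 7.64113175e-04 -6.78709750e-05  5.81595826e-05  1.41372785e-03
 -1.14959180e-03 -1.06384016e-03]
tau [-3.32971731e-04 -3.72315359e+01  2.52409315e+01  1.67652697e-02
 -1.12641319e-04  1.56255919e-05]
eef_pos [ 0.1474941  -0.47715259  0.25542182]
tool_rot [ 8.04763621e-01 -5.93594508e-01 -8.22205742e-04 -6.30853090e-04]
ft_force [ 0.23697376 -0.31055805  0.59152694]
ft_torque [ 0.00756532 -0.00798868  0.05736535]
grip_width 0.08560342190023892
scene {'fovy': 57.608092801334024, 'cx': 317.68034071630683, 'cy': 204.28374926116516, 'eye': array([ 1.22235625, -0.0630724 ,  0.87163238]), 'rotation': array([0.29725552, 0.26722039, 0.62338452, 0.67202988])}
top {'fovy': 53.093431042556446, 'cx': 319.7301608258645, 'cy': 196.81093836089678, 'eye': array([ 0.23710644, -0.00324968,  1.52872865]), 'rotation': array([-0.06848977,  0.06620187,  0.70486299, -0.70291865])}
wrist {'fovy': 70.72809471592407, 'cx': 318.13115426428243, 'cy': 201.60666115102396, 'eye': array([ 0.22229979, -0.45332573,  0.37278312]), 'rotation': array([-0.12546827,  0.0929718 , -0.58621857,  0.79496022])}
```

View pics/scene0.png

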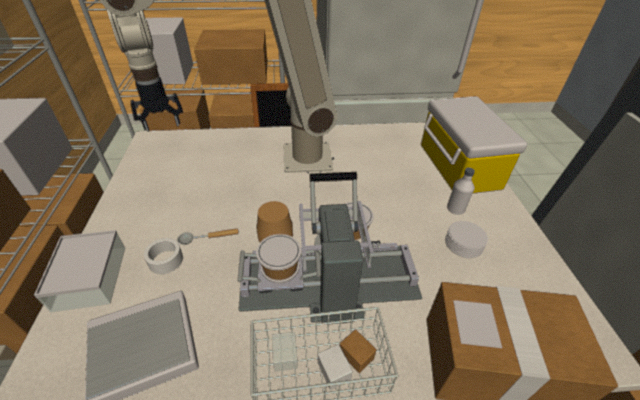

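View pics/top0.png

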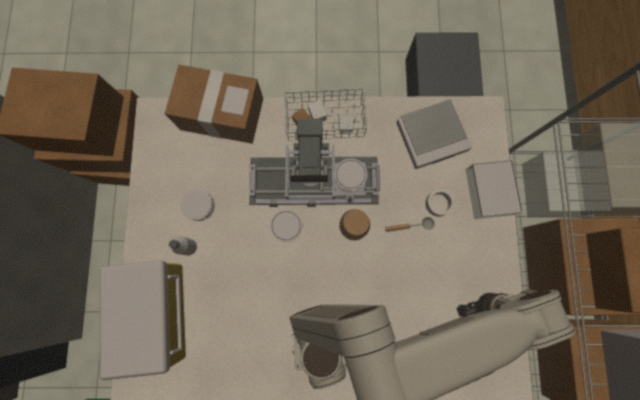

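View pics/wrist0.png

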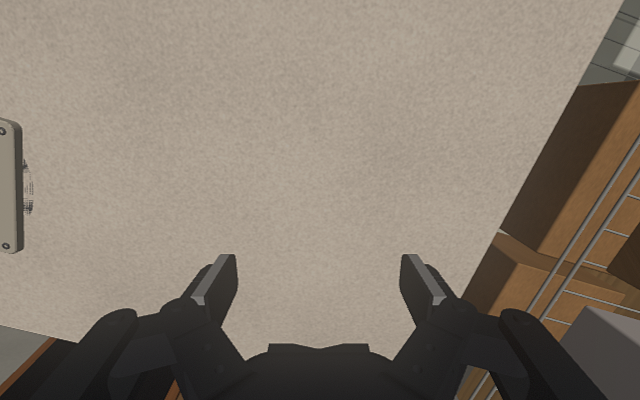

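```bash
cat > h.py <<'E'
import numpy as np, cv2
from scipy.spatial.transform import Rotation as R
def K(m):
    f=200/np.tan(np.radians(m['fovy']/2)); return f,m['cx'],m['cy']
def ray(m,u,v):
    f,cx,cy=K(m); d=np.array([(u-cx)/f,-(v-cy)/f,-1.]); return np.array(m['eye']),R.from_quat(m['rotation']).apply(d)
def onz(m,u,v,z):
    e,d=ray(m,u,v); return e+d*(z-e[2])/d[2]
def proj(m,p):
    f,cx,cy=K(m); c=R.from_quat(m['rotation']).inv().apply(np.asarray(p)-m['eye']); return np.array([cx+f*c[0]/-c[2],cy+f*-c[1]/-c[2]])
def cross2(m1,a,m2,b):
    e1,d1=ray(m1,*a);e2,d2=ray(m2,*b);d1/=np.linalg.norm(d1);d2/=np.linalg.norm(d2)
    t=np.linalg.lstsq(np.c_[d1,-d2],e2-e1,rcond=None)[0]
    p,q=e1+d1*t[0],e2+d2*t[1]; return (p+q)/2,np.linalg.norm(p-q)
E
python3 - <<'E'
import cv2
from workcell import bot,imaging
import numpy as np
from h import *
a=cv2.imread('pics/top0.png')[130:260,230:400]; cv2.imwrite('pics/top0c.png',cv2.resize(a,None,fx=4.6,fy=4.6,interpolation=2))
a=cv2.imread('pics/scene0.png')[165:325,225:425]; cv2.imwrite('pics/scene0c.png',cv2.resize(a,None,fx=3.7,fy=3.7,interpolation=2))
m=imaging.camera_model('wrist'); o=bot.get_obs()
Rt=R.from_quat(o['tool_rot']); print(Rt.as_matrix().round(3)); print(Rt.inv().apply(m['eye']-o['eef_pos']), (Rt.inv()*R.from_quat(m['rotation'])).as_matrix().round(3))
print(imaging.camera_model('scene').keys())
E
```

```text
[[ 0.295 -0.955 -0.   ]
 [-0.955 -0.295  0.002]
 [-0.002  0.    -1.   ]]
[-0.00099421 -0.07852077 -0.11718239] [[ 1.     0.    -0.001]
 [-0.    -0.951 -0.308]
 [-0.001  0.308 -0.951]]
dict_keys(['fovy', 'cx', 'cy', 'eye', 'rotation'])
```

View pics/top0c.png

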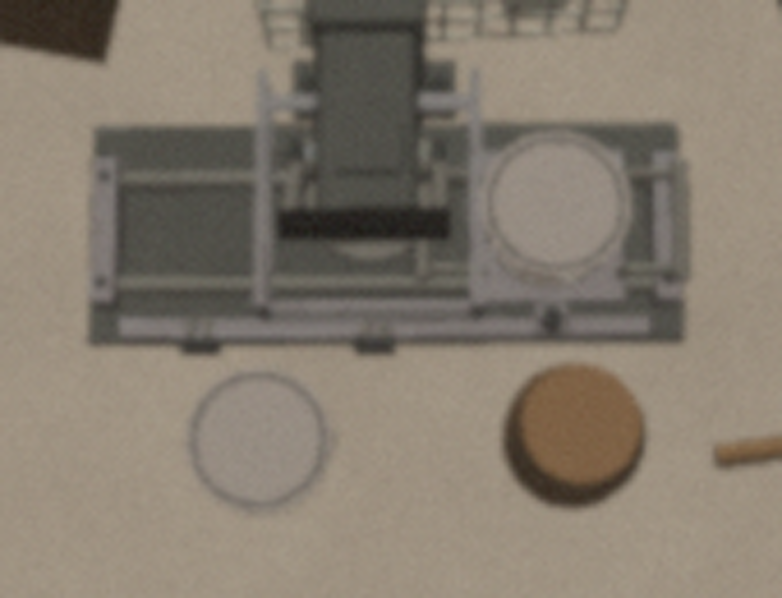

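View pics/scene0c.png

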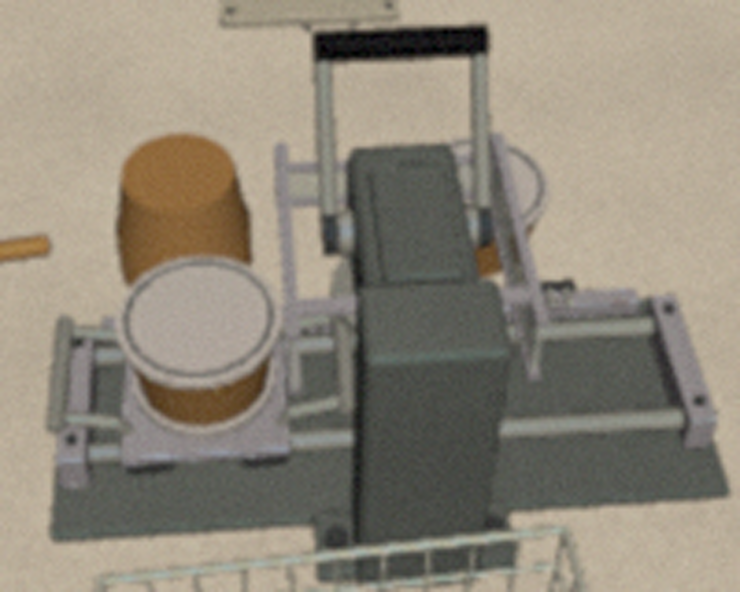

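```bash
python3 - <<'E'
from workcell import imaging
from h import *
t=imaging.camera_model('top'); s=imaging.camera_model('scene')
T=lambda u,v:(u/4.6+230-.5,v/4.6+130-.5); S=lambda u,v:(u/3.7+225-.5,v/3.7+165-.5)
a=onz(t,*T(104,230),.048); b=onz(t,*T(666,224.5),.048); print(a,b,np.linalg.norm(a-b),'exp .466')
a2=onz(s,*S(685,360),.048); b2=onz(s,*S(76,403),.048); print('scene blocks',a2,b2,np.linalg.norm(a2-b2))
d=a-b; d/=np.linalg.norm(d); print('yaw',np.degrees(np.arctan2(-d[0],d[1])), 'origin',b+d*.242)
print('lid top',onz(t,*T(557,200),.125), onz(s,*S(200,317),.125))
for q in [((278,225),(314,44)),((450,222),(488,38)),((364,223.5),(401,41))]:
    print('bail',cross2(t,T(*q[0]),s,S(*q[1])))
print('loadhandle scene',onz(s,*S(62,373),.077))
E
```

```text
[0.59088894 0.25809614 0.048     ] [ 0.59404121 -0.20622302  0.048     ] 0.46432986265512166 exp .466
scene blocks [0.59723746 0.25983427 0.048     ] [ 0.60445858 -0.2047899   0.048     ] 0.46468027784297594
yaw 0.38897535209934325 origin [0.5923983 0.0357714 0.048    ]
lid top [ 0.59552711 -0.11068292  0.125     ] [ 0.59284399 -0.10807465  0.125     ]
bail (array([0.52746844, 0.03543528, 0.32242864]), np.float64(0.11383407600058565))
bail (array([0.53917955, 0.03313158, 0.33344452]), np.float64(0.11484385849209404))
bail (array([0.53004509, 0.03536542, 0.31942902]), np.float64(0.0013053580905923435))
loadhandle scene [ 0.59847354 -0.2117634   0.077     ]
```

Call:
{"op": "carry_out", "data": {"moves": [[-0.15,-0.5,0,0.092,1],[-0.3,-1,0,0.184,1],[-0.3,-1,0,0.184,1],[-0.3,-1,0,0.184,1]]}}

```text
clock: 0.55
eef_pos: [0.2358, -0.4181, 0.2561]
tool_rot: [0.712, -0.702, -0.0, -0.0]
ft_force: [0.1, -0.3, -1.2]
grip_width: 0.0855
```

Call:
{"op": "carry_out", "data": {"moves": [[-0.2,-0.5,0,0,1],[-0.4,-1,0,0,1],[-0.4,-1,0,0,1]]}}

```text
clock: 0.85
eef_pos: [0.337, -0.3774, 0.256]
tool_rot: [0.713, -0.702, 0.0, -0.001]
ft_force: [-0.8, -0.6, 0.4]
grip_width: 0.0851
```

Call:
{"op": "carry_out", "data": {"moves": [[-0.2,-0.5,0,0,1],[-0.4,-1,0,0,1],[-0.4,-1,0,0,1]]}}

```text
clock: 1.15
eef_pos: [0.4366, -0.3363, 0.2556]
tool_rot: [0.713, -0.702, 0.0, -0.0]
ft_force: [0.3, 0.3, -0.8]
grip_width: 0.0854
```

Call:
{"op": "carry_out", "data": {"moves": [[-0.2,-0.5,0,0,1],[-0.4,-1,0,0,1],[-0.4,-1,0,0,1],[-0.4,-1,0,0,1]]}}

```text
clock: 1.55
eef_pos: [0.5332, -0.2964, 0.2552]
tool_rot: [0.712, -0.703, -0.001, 0.001]
ft_force: [-0.4, -0.8, -0.5]
grip_width: 0.0853
```

```bash
python3 - <<'E'
from workcell import bot,imaging
import cv2
m=imaging.camera_model('wrist');im=imaging.camera('wrist');cv2.imwrite('pics/w1.png',im[:,:,::-1])
o=bot.get_obs();print(o['eef_pos'],o['tool_rot'],m,o['joint_pos'])
E
```

```text
[ 0.53207922 -0.29696867  0.25554347] [ 0.71092417 -0.70326782 -0.00080591  0.00073465] {'fovy': 70.72809471592407, 'cx': 318.13115426428243, 'cy': 201.60666115102396, 'eye': array([ 0.6116257 , -0.29466827,  0.37220507]), 'rotation': array([-0.11194832,  0.11009948, -0.69395889,  0.70268537])} [-5.08613115e-01  4.65271928e-01  3.26753835e-01  1.43422492e+00
 -9.83466097e-04  2.62215272e+00]
```

View pics/w1.png

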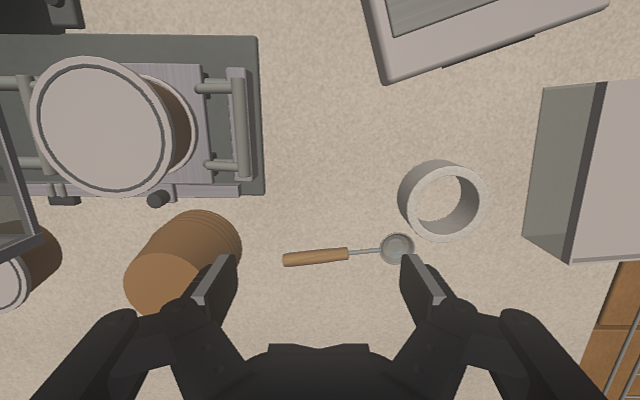

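```bash
python3 - <<'E'
from workcell import bot,imaging
from h import *
m=imaging.camera_model('wrist')
for n,u,v,z in [('bar far',241,78,.077),('bar near',241,180,.077),('bar R edge',248,130,.070),('bar L edge',233,130,.07),('blockR',249,190,.048),('lid',101,126,.125),('tape c',441,188,.048),('spoon',397,249,0.01),('plate corner',264,194,.012),('plate far corner',257,36,.012),('knob',158,199,.06),('tub stack top',162,285,.106)]:
    print(n,onz(m,u,v,z).round(4))
E
```

```text
bar far [ 0.6387 -0.2208  0.077 ]
bar near [ 0.5377 -0.2134  0.077 ]
bar R edge [ 0.5896 -0.2227  0.07  ]
bar L edge [ 0.5894 -0.2071  0.07  ]
blockR [ 0.5183 -0.214   0.048 ]
lid [ 0.5953 -0.1113  0.125 ]
tape c [ 0.5233 -0.4432  0.048 ]
spoon [ 0.422  -0.4107  0.01  ]
plate corner [ 0.5028 -0.2246  0.012 ]
plate far corner [ 0.6888 -0.2257  0.012 ]
knob [ 0.5097 -0.1105  0.06  ]
tub stack top [ 0.4252 -0.1257  0.106 ]
```

Call:
{"op": "carry_out", "data": {"moves": [[0,-0.4,0.3,0,1],[0,-0.57,0.7,0,1],[0,-0.57,1,0,1],[0,-0.57,1,0,1]]}}

```text
clock: 2.0
eef_pos: [0.5852, -0.2957, 0.1507]
tool_rot: [0.71, -0.704, -0.006, 0.002]
ft_force: [-0.8, 0.3, -0.2]
grip_width: 0.0856
```

Call:
{"op": "carry_out", "data": {"moves": [[0,0,0.3,0,1],[0,0,0.6,0,1],[0,0,0.78,0,1],[0,0,0.78,0,1],[0,0,0.78,0,1]]}}

```text
clock: 2.5
eef_pos: [0.5898, -0.2972, 0.0806]
tool_rot: [0.71, -0.704, 0.001, -0.0]
ft_force: [-0.1, 0.3, -0.7]
grip_width: 0.085
```

```bash
python3 - <<'E'
from workcell import bot,imaging
import cv2
im=imaging.camera('wrist');cv2.imwrite('pics/w2.png',im[:,:,::-1])
im=imaging.camera('scene')[165:325,190:390];cv2.imwrite('pics/s2.png',cv2.resize(im[:,:,::-1],None,fx=3.7,fy=3.7))
o=bot.get_obs();print(o['eef_pos'],o['ft_force'])
E
```

```text
[ 0.5909705  -0.29708114  0.08135408] [-0.65652843 -0.05428012 -0.17788406]
```

View pics/w2.png

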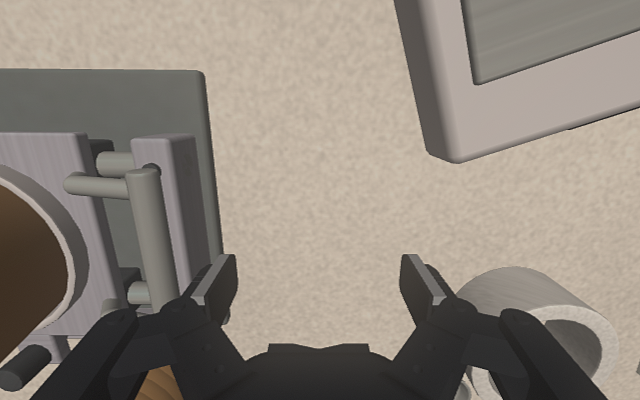

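View pics/s2.png

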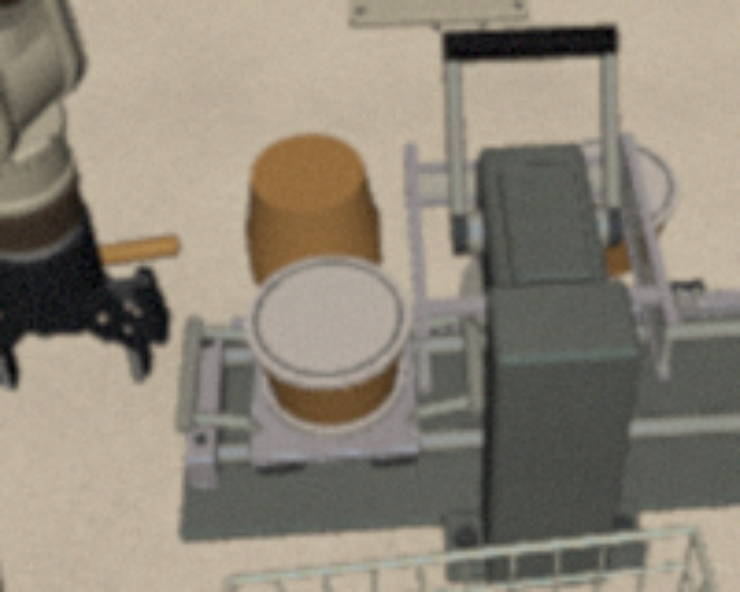

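```bash
python3 - <<'E'
from workcell import bot,imaging
from h import *
s=imaging.camera_model('scene')
for u,v in [(140,378),(8,387),(167,325),(160,275),(150,330)]:
    e,d=ray(s,u/3.7+189.5,v/3.7+164.5); t=(.591+.008-e[0])/d[0]; print((e+d*t).round(4))
E
```

```text
[ 0.599  -0.2492  0.0752]
[ 0.599  -0.3443  0.0735]
[ 0.599  -0.2215  0.1332]
[ 0.599  -0.2187  0.1856]
[ 0.599  -0.2339  0.1288]
```

Call:
{"op": "carry_out", "data": {"moves": [[0,0,0.15,0,1],[-0.05,0,0.15,0,1],[-0.1,0,0.15,0,1],[-0.16,0,0.15,0,1],[-0.22,0,0.15,0,1],[-0.29,0,0.15,0,1],[-0.37,0,0.15,0,1],[-0.46,0,0.15,0,1],[-0.55,0,0.15,0,1],[-0.64,0,0.15,0,1],[-0.73,0,0.15,0,1],[-0.82,0,0.15,0,1],[-0.9,0,0.15,0,1],[-0.96,0,0.15,0,1],[-1,0,0.15,0,1],[-1,0,0.15,0,1]]}}

```text
clock: 4.2
eef_pos: [0.5885, -0.1946, 0.063]
tool_rot: [0.711, -0.703, -0.001, 0.0]
ft_force: [0.4, 0.3, -0.4]
grip_width: 0.0858
```

```bash
cat > snap.py <<'E'
import sys,cv2
from workcell import bot,imaging
n=sys.argv[1]
o=bot.get_obs();print(o['clock'],o['eef_pos'].round(4),o['tool_rot'].round(4),o['ft_force'].round(1),o['joint_pos'].round(2))
if 'w' in sys.argv[2]:
    im=imaging.camera('wrist');cv2.imwrite(f'pics/w{n}.png',im[:,:,::-1])
if 's' in sys.argv[2]:
    im=imaging.camera('scene')[165:325,225:425];cv2.imwrite(f'pics/s{n}.png',cv2.resize(im[:,:,::-1],None,fx=3.7,fy=3.7,interpolation=2))
if 't' in sys.argv[2]:
    im=imaging.camera('top')[130:260,230:400];cv2.imwrite(f'pics/t{n}.png',cv2.resize(im[:,:,::-1],None,fx=4.6,fy=4.6,interpolation=2))
E
python3 snap.py 3 ws
```

```text
4.2 [ 0.5885 -0.1946  0.063 ] [ 7.113e-01 -7.029e-01 -8.000e-04  1.000e-04] [ 0.4  0.3 -0.4] [-0.32  0.61  0.06  1.01  0.    2.81]
```

View pics/s3.png

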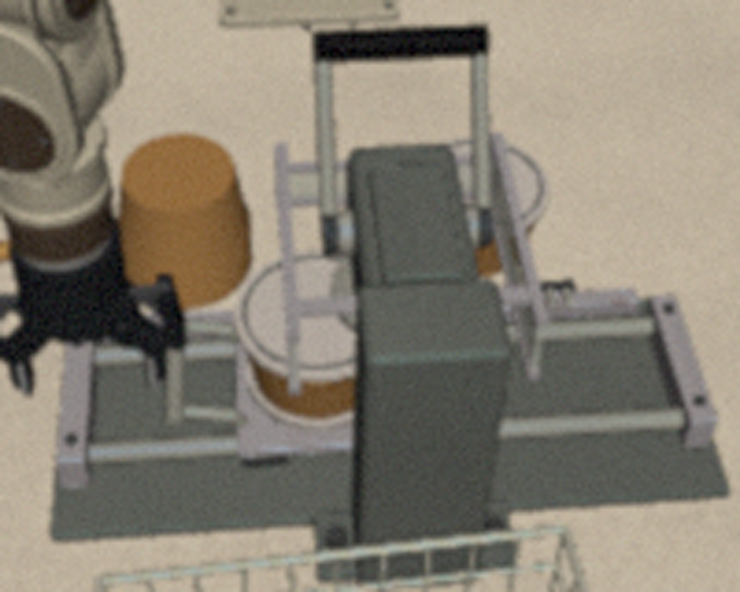

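View pics/w3.png

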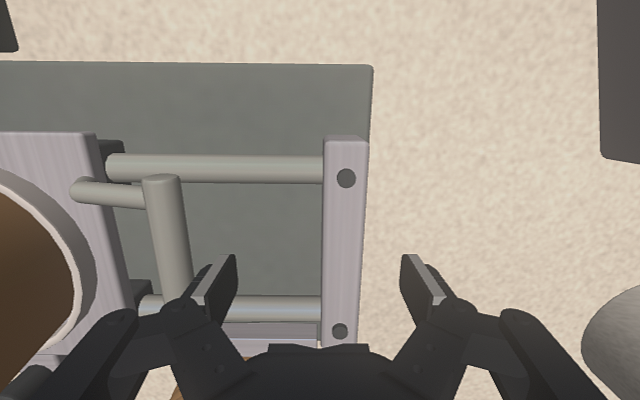

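```bash
python3 - <<'E'
from workcell import bot,imaging
from h import *
m=imaging.camera_model('wrist');s=imaging.camera_model('scene')
for u,v in [(143,180),(180,180),(155,260),(193,260)]: print(onz(m,u,v,.07).round(4))
for u,v in [(168,380),(186,380)]: print('s',onz(s,u/3.7+224.5,v/3.7+164.5,.07).round(4))
E
```

```text
[ 0.6393 -0.1239  0.07  ]
[ 0.6395 -0.1387  0.07  ]
[ 0.6032 -0.1226  0.07  ]
[ 0.6033 -0.1393  0.07  ]
s [ 0.605 -0.135  0.07 ]
s [ 0.6059 -0.1218  0.07  ]
```

Call:
{"op": "carry_out", "data": {"moves": [[-0.04,0,0,0,1],[-0.1,0,0,0,1],[-0.18,0,0,0,1],[-0.26,0,0,0,1],[-0.34,0,0,0,1],[-0.41,0,0,0,1],[-0.46,0,0,0,1],[-0.5,0,0,0,1],[-0.53,0,0,0,1],[-0.56,0,0,0,1],[-0.58,0,0,0,1],[-0.58,0,0,0,1],[-0.58,0,0,0,1]]}}

```text
clock: 5.6
eef_pos: [0.5884, -0.1387, 0.0635]
tool_rot: [0.71, -0.704, 0.0, 0.0]
ft_force: [-0.1, -2.4, -1.9]
grip_width: 0.0855
```

```bash
python3 snap.py 4 wst
```

```text
5.6 [ 0.5884 -0.1387  0.0635] [ 7.104e-01 -7.038e-01  5.000e-04  2.000e-04] [-0.1 -2.4 -1.9] [-0.23  0.59  0.    0.99 -0.    2.9 ]
```

View pics/w4.png

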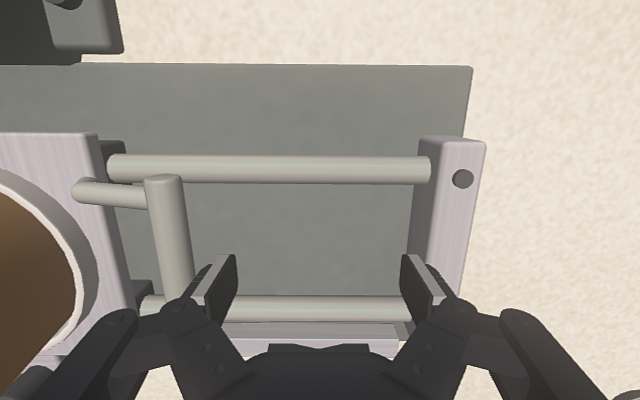

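View pics/s4.png

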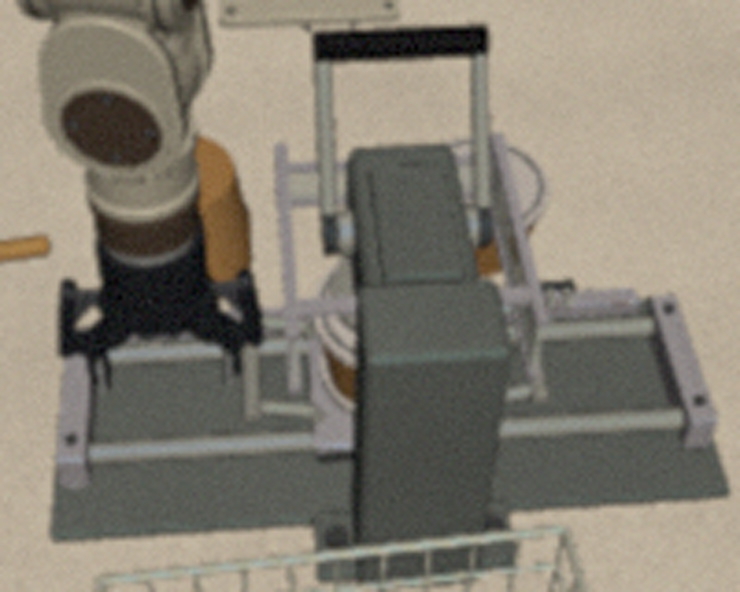

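View pics/t4.png

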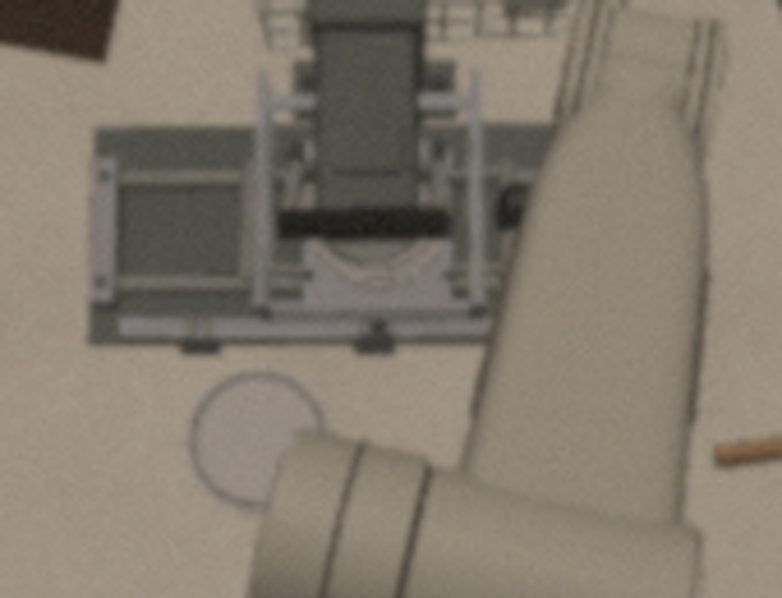

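Call:
{"op": "carry_out", "data": {"moves": [[-0.01,0,0,0,1],[-0.02,0,0,0,1],[-0.03,0,0,0,1],[-0.04,0,0,0,1],[-0.04,0,0,0,1]]}}

```text
clock: 6.25
eef_pos: [0.5884, -0.1335, 0.0635]
tool_rot: [0.711, -0.703, 0.0, 0.0]
ft_force: [-0.1, -1.6, 0.9]
grip_width: 0.0851
```

```bash
python3 snap.py 5 w;  python3 - <<'E'
from workcell import bot,imaging
from h import *
import cv2
im=cv2.imread('pics/w5.png'); print(im.shape)
m=imaging.camera_model('wrist')
g=im.astype(int).sum(2)[220]; print(g[135:215])
E
```

```text
6.25 [ 0.5884 -0.1335  0.0635] [ 7.110e-01 -7.032e-01  1.000e-04  0.000e+00] [-0.1 -1.6  0.9] [-0.22  0.58  0.    0.99 -0.    2.91]
(400, 640, 3)
[387 389 385 388 388 389 388 392 390 391 391 389 392 391 386 400 461 495
 487 491 499 505 511 516 522 518 517 512 508 505 505 500 500 494 489 483
 470 462 450 440 431 421 412 398 385 369 349 332 310 288 273 252 272 351
 401 391 393 392 392 393 394 395 395 391 392 391 393 394 394 394 394 392
 395 398 395 399 400 401 400 399]
```

View pics/w5.png

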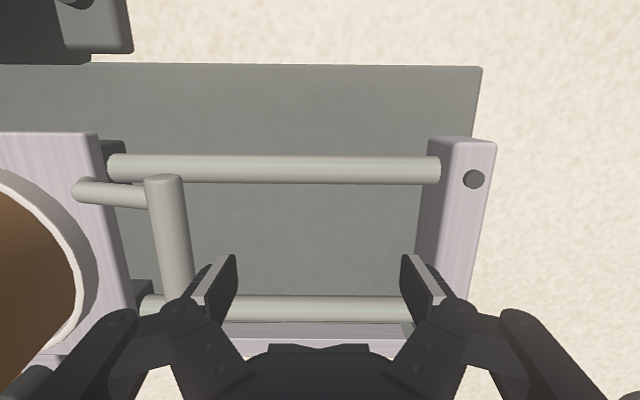

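Call:
{"op": "carry_out", "data": {"moves": [[0.1,0,0,0,1],[0.25,0,0,0,1],[0.25,0,-0.2,0,1],[0.25,0,-0.6,0,1],[0.25,0,-1,0,1],[0.25,0,-1,0,1],[0.25,0,-1,0,1]]}}

```text
clock: 7.0
eef_pos: [0.5894, -0.16, 0.1647]
tool_rot: [0.711, -0.704, 0.001, -0.001]
ft_force: [-0.4, 0.1, -1.0]
grip_width: 0.0853
```

```bash
python3 snap.py 6 wst
```

```text
7.0 [ 0.5894 -0.16    0.1647] [ 0.7105 -0.7037  0.0014 -0.0009] [-0.4  0.1 -1. ] [-0.27  0.51  0.15  1.22  0.    2.87]
```

View pics/w6.png

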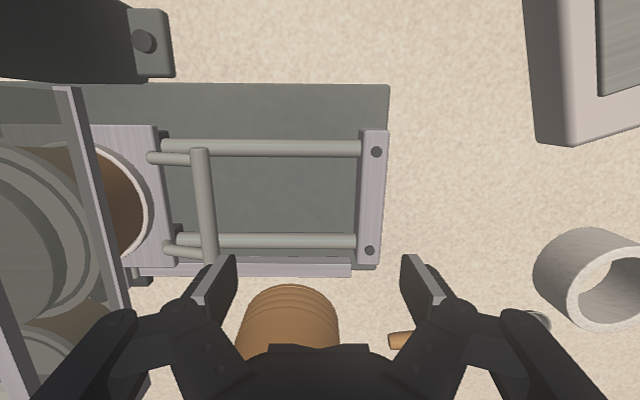

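View pics/t6.png

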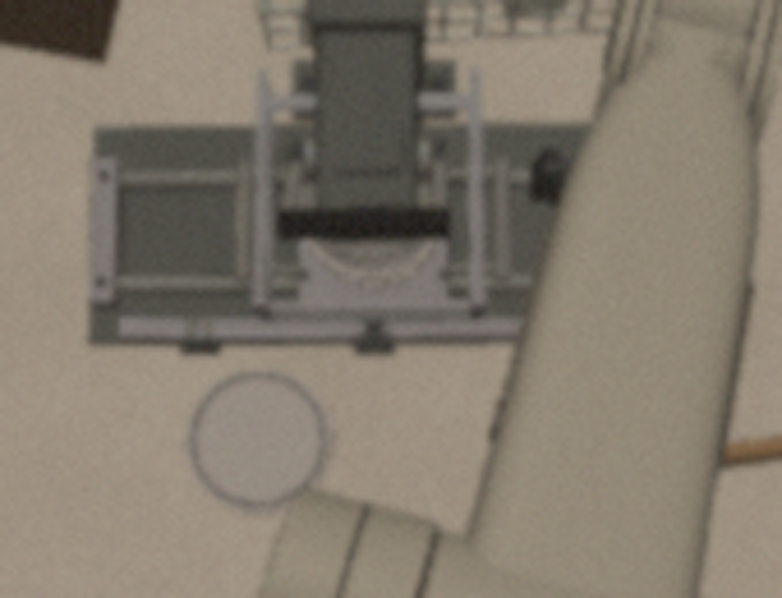

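```bash
python3 - <<'E'
from workcell import bot,imaging
from h import *
m=imaging.camera_model('wrist')
a=onz(m,376,151,.048);b=onz(m,369,250,.048);c=onz(m,(191+209)/2,160,.07);d=onz(m,(196+216)/2,230,.07)
print(a,b,c,d)
ab=(a+b)/2; print('bar-block', np.mean([c[1],d[1]])-ab[1],'exp .137')
t=imaging.camera_model('top');T=lambda u,v:(u/4.6+229.5,v/4.6+129.5)
for n,u,v,z in [('plate L',299,290,.05),('plate R',449,290,.05),('load bar',502,225,.07),('unl bar',243,225,.07)]: print(n,onz(t,*T(u,v),z))
E
```

```text
[ 0.63430375 -0.20478479  0.048     ] [ 0.54458347 -0.20505765  0.048     ] [ 0.62934963 -0.07007256  0.07      ] [ 0.57276257 -0.06810424  0.07      ]
bar-block 0.13583282018769963 exp .137
plate L [0.53937052 0.09630346 0.05      ]
plate R [ 0.53898443 -0.02664763  0.05      ]
load bar [ 0.58875615 -0.06978393  0.07      ]
unl bar [0.58944551 0.14108203 0.07      ]
```

Call:
{"op": "carry_out", "data": {"moves": [[0,0,-0.4,0,-1],[0,0.1,-0.8,0,-1],[0,0.3,-1,0,-1],[0,0.3,-1,0,-1]]}}

```text
clock: 7.55
eef_pos: [0.5582, -0.1595, 0.266]
tool_rot: [0.711, -0.704, 0.002, -0.001]
ft_force: [0.5, 0.6, 0.1]
grip_width: 0.0286
```

Call:
{"op": "carry_out", "data": {"moves": [[0,0,-0.4,0,-1],[0,0.1,-0.8,0,-1],[-0.1,0.3,-1,0,-1],[-0.4,0.3,-1,0,-1],[-0.8,0.3,-1,0,-1],[-1,0.3,-1,0,-1],[-1,0.3,-1,0,-1]]}}

```text
clock: 8.25
eef_pos: [0.5274, -0.0569, 0.361]
tool_rot: [0.712, -0.702, -0.002, 0.001]
ft_force: [-0.5, 0.2, -1.0]
grip_width: 0.0
```

Call:
{"op": "carry_out", "data": {"moves": [[-0.3,0,-0.15,0,-1],[-0.7,0,-0.15,0,-1],[-0.96,0,-0.15,0,-1],[-0.96,0,-0.15,0,-1],[-0.96,0,-0.15,0,-1]]}}

```text
clock: 8.75
eef_pos: [0.527, 0.0199, 0.377]
tool_rot: [0.719, -0.695, -0.005, -0.003]
ft_force: [-0.4, -1.4, 0.1]
grip_width: 0.0001
```

```bash
python3 snap.py 7 wst
```

```text
8.75 [0.527  0.0199 0.377 ] [ 0.7186 -0.6954 -0.005  -0.0032] [-0.4 -1.4  0.1] [0.03 0.29 0.38 1.66 0.01 3.14]
```

View pics/w7.png

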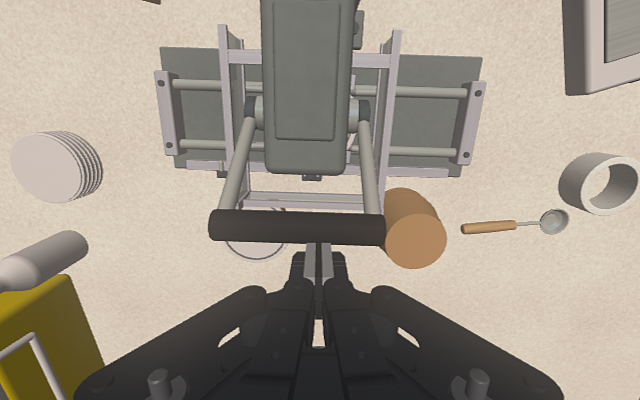

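View pics/s7.png

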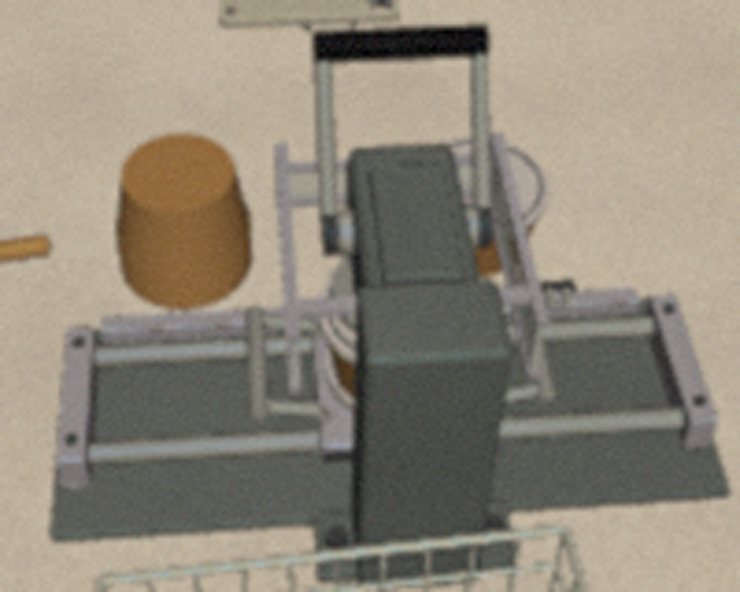

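Call:
{"op": "carry_out", "data": {"moves": [[0,0,0,-0.09,-1],[0,0,0,-0.18,-1],[0,0,0,-0.27,-1],[0,0,0,-0.36,-1],[0,0,0,-0.45,-1],[0,0,0,-0.54,-1],[0,0,0,-0.63,-1],[0,0,0,-0.72,-1],[0,0,0,-0.81,-1],[0,0,0,-0.9,-1],[0,0,0,-1,-1],[0,0,0,-1,-1]]}}

```text
clock: 10.1
eef_pos: [0.527, 0.0198, 0.3783]
tool_rot: [1.0, 0.016, -0.0, -0.006]
ft_force: [0.8, -0.2, 0.2]
grip_width: 0.0004
```

Call:
{"op": "carry_out", "data": {"moves": [[0,0,0,-0.09,-1],[0,0,0,-0.18,-1],[0,0,0,-0.27,-1],[0,0,0,-0.36,-1],[0,0,0,-0.45,-1],[0,0,0,-0.54,-1],[0,0,0,-0.63,-1],[0,0,0,-0.72,-1],[0,0,0,-0.81,-1],[0,0,0,-0.9,-1],[0,0,0,-1,-1],[0,0,0,-1,-1]]}}

```text
clock: 11.3
eef_pos: [0.527, 0.0202, 0.3783]
tool_rot: [0.696, 0.718, 0.004, -0.004]
ft_force: [-1.1, 0.3, 0.2]
grip_width: 0.0001
```

```bash
python3 snap.py 8 wst
```

```text
11.3 [0.527  0.0202 0.3783] [ 0.6963  0.7177  0.0042 -0.0045] [-1.1  0.3  0.2] [0.03 0.28 0.38 1.66 0.01 0.  ]
```

View pics/s8.png

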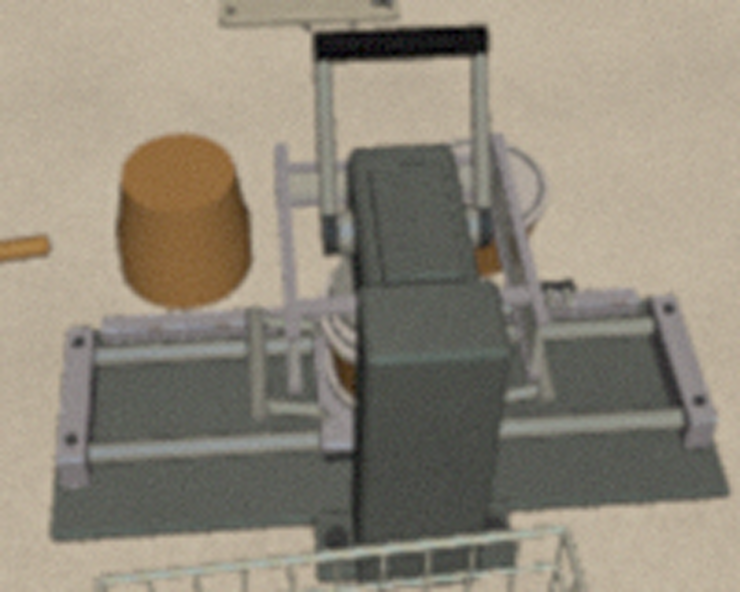

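View pics/w8.png

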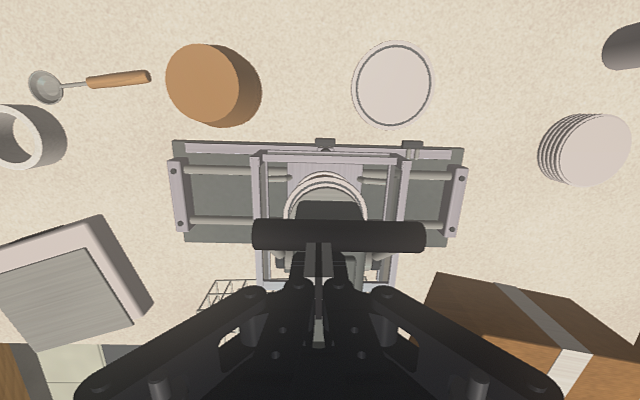

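```bash
python3 - <<'E'
from workcell import bot,imaging
from h import *
m=imaging.camera_model('wrist');print(m['eye'])
print(proj(m,[.530,.0354,.319]),proj(m,[.530,.0354+.058,.319]),proj(m,[.530,.0354-.058,.319]))
t=imaging.camera_model('top')
print(cross2(m,(339,236),t,(364/4.6+229.5,223.5/4.6+129.5)))
s=imaging.camera_model('scene')
print(cross2(m,(339,236),s,(401/3.7+224.5,41/3.7+164.5)))
for u,v in [(321,284),(321,262),(327,283)]: print(u,v,onz(m,u,v,.353))
E
```

```text
[0.44716146 0.01744981 0.4954677 ]
[337.71156835 237.68071158] [421.41843144 239.52298083] [252.99268624 235.81616923]
(array([0.5305756 , 0.03570619, 0.31566334]), np.float64(0.0018480567812382905))
(array([0.52892913, 0.03622646, 0.31852758]), np.float64(8.742935761815786e-05))
321 284 [0.5440796  0.02364195 0.353     ]
321 262 [0.52949194 0.02316515 0.353     ]
327 283 [0.54332232 0.02713962 0.353     ]
```

Call:
{"op": "carry_out", "data": {"moves": [[0.08,0.03,0.05,0.013,-1],[0.16,0.03,0.1,0.013,-1],[0.16,0.03,0.15,0.013,-1],[0.16,0.03,0.2,0.013,-1],[0.16,0.03,0.2,0.013,-1]]}}

```text
clock: 11.95
eef_pos: [0.529, 0.037, 0.3576]
tool_rot: [0.702, 0.712, 0.004, -0.005]
ft_force: [0.3, -0.8, -0.2]
grip_width: -0.0001
```

Call:
{"op": "carry_out", "data": {"moves": [[-0.04,0,0.06,0,-1],[0,-0.09,0.12,0,-1],[0,-0.13,0.16,0,-1],[0,-0.18,0.21,0,-1],[0,-0.22,0.25,0,-1],[0,-0.26,0.3,0,-1],[0,-0.3,0.35,0,-1],[0,-0.33,0.4,0,-1],[0,-0.36,0.46,0,-1],[0,-0.39,0.51,0,-1]]}}

```text
clock: 12.95
eef_pos: [0.4886, 0.0364, 0.3093]
tool_rot: [0.703, 0.711, 0.004, -0.004]
ft_force: [-7.7, -0.5, 11.4]
grip_width: 0.0001
```

```bash
python3 snap.py 9 ws
```

```text
12.95 [0.4886 0.0364 0.3093] [ 0.7027  0.7115  0.0039 -0.0044] [-7.7 -0.5 11.4] [0.07 0.2  0.1  1.46 0.01 0.06]
```

View pics/w9.png

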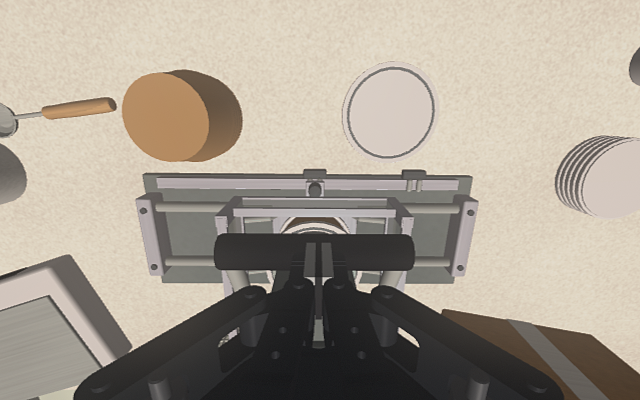

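View pics/s9.png

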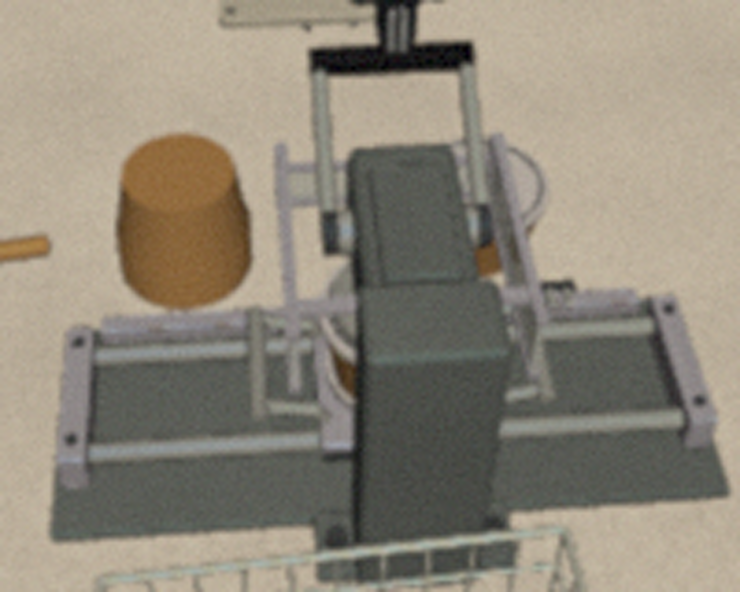

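Call:
{"op": "carry_out", "data": {"moves": [[0,-0.03,0.06,0,-1],[0,-0.06,0.12,0,-1],[0,-0.08,0.18,0,-1],[0,-0.1,0.24,0,-1],[0,-0.11,0.3,0,-1],[0,-0.12,0.36,0,-1],[0,-0.12,0.39,0,-1],[0,-0.12,0.42,0,-1],[0,-0.12,0.42,0,-1],[0,-0.12,0.42,0,-1],[0,-0.12,0.42,0,-1]]}}

```text
clock: 14.15
eef_pos: [0.4763, 0.0368, 0.2708]
tool_rot: [0.703, 0.712, 0.005, -0.004]
ft_force: [-15.3, -1.7, 30.8]
grip_width: 0.0001
```

```bash
python3 snap.py 10 ws
```

```text
14.15 [0.4763 0.0368 0.2708] [ 0.7026  0.7115  0.0048 -0.0037] [-15.3  -1.7  30.8] [ 0.07  0.19 -0.02  1.36  0.01  0.06]
```

View pics/w10.png

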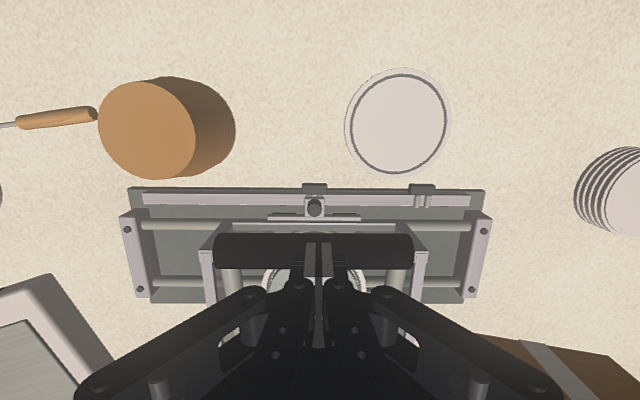

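View pics/s10.png

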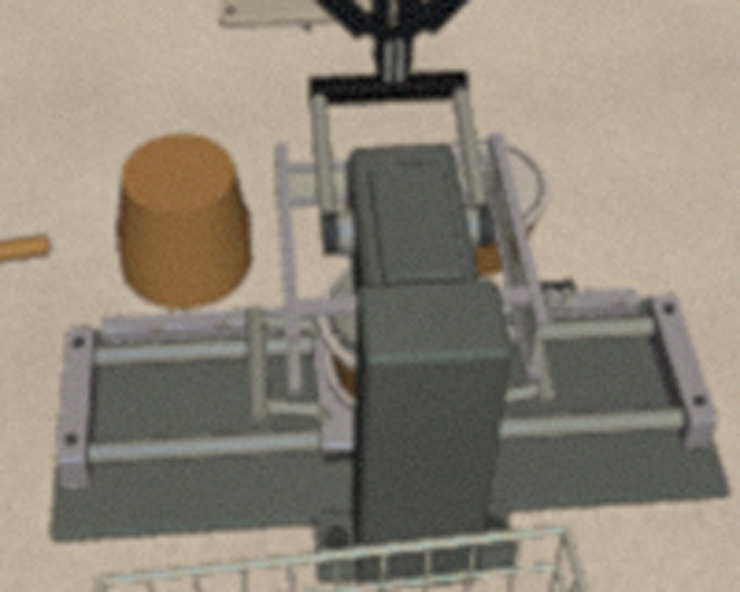

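```bash
python3 - <<'E'
from workcell import bot,imaging
from h import *
m=imaging.camera_model('wrist');s=imaging.camera_model('scene')
print(cross2(m,(314.5,252),s,(388.5/3.7+224.5,88/3.7+164.5)))
print(bot.get_obs()['ft_force'],bot.get_obs()['eef_pos'])
E
```

```text
(array([0.47823923, 0.03587644, 0.23482945]), np.float64(0.00022458240765073996))
[-14.96864988  -2.14329798  30.50209411] [0.47622427 0.03684622 0.27078353]
```

Call:
{"op": "carry_out", "data": {"moves": [[0,0,0.01,0,-1],[0,0,0.015,0,-1]]}}

```text
clock: 14.45
eef_pos: [0.4762, 0.0369, 0.2703]
tool_rot: [0.703, 0.712, 0.005, -0.003]
ft_force: [-18.6, -2.2, 37.9]
grip_width: 0.0001
```

Call:
{"op": "carry_out", "data": {"moves": [[0,0,-0.04,0,-1],[0,0.01,-0.1,0,-1],[0,0.03,-0.17,0,-1],[0,0.06,-0.24,0,-1],[0,0.1,-0.32,0,-1],[0,0.14,-0.4,0,-1],[0,0.18,-0.48,0,-1],[0,0.23,-0.55,0,-1],[0,0.29,-0.63,0,-1],[0,0.36,-0.71,0,-1],[0,0.43,-0.8,0,-1],[0,0.5,-0.9,0,-1],[0,0.52,-1,0,-1],[0,0.52,-1,0,-1]]}}

```text
clock: 15.85
eef_pos: [0.5313, 0.0366, 0.3652]
tool_rot: [0.703, 0.712, 0.005, -0.004]
ft_force: [-0.8, -0.1, -0.5]
grip_width: 0.0002
```

Call:
{"op": "carry_out", "data": {"moves": [[0,0,-0.15,0,-1],[-0.3,0.1,-0.3,0,-1],[-0.7,0.3,-0.3,0,0],[-1,0.5,-0.3,0,1],[-1,0.5,-0.3,0,1]]}}

```text
clock: 16.35
eef_pos: [0.5831, -0.0665, 0.3901]
tool_rot: [0.704, 0.71, 0.003, -0.005]
ft_force: [0.4, 0.3, 0.1]
grip_width: 0.0433
```

```bash
python3 snap.py 11 wst
```

```text
16.35 [ 0.5831 -0.0665  0.3901] [ 0.7042  0.71    0.0031 -0.0051] [0.4 0.3 0.1] [-0.12  0.43  0.62  1.76  0.01 -0.13]
```

View pics/s11.png

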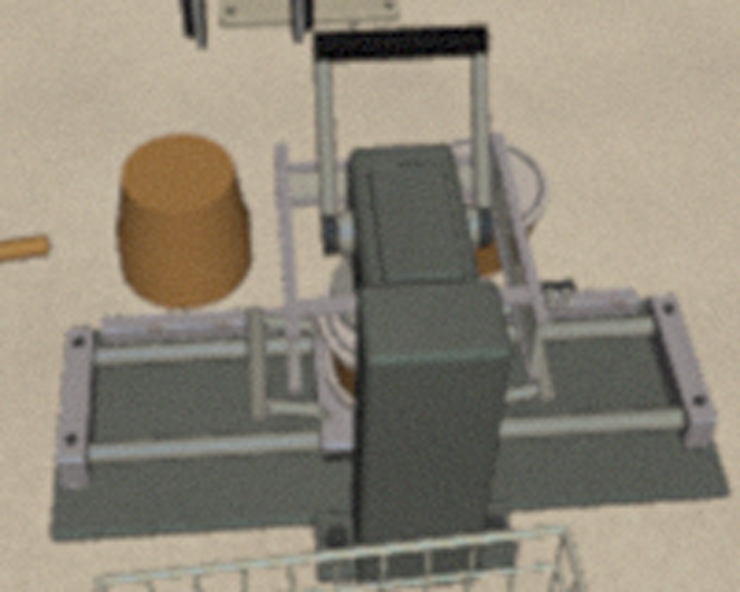

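View pics/w11.png

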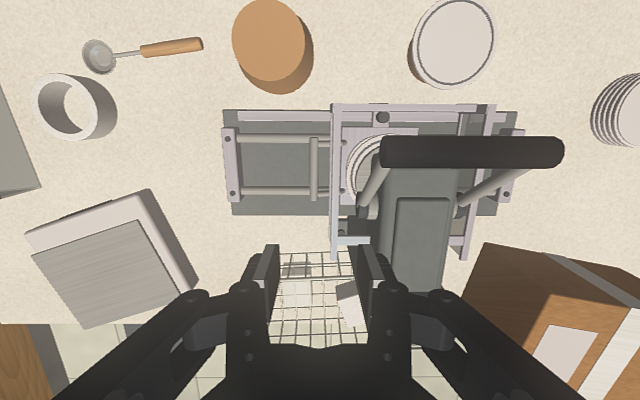

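Call:
{"op": "carry_out", "data": {"moves": [[-0.35,0.07,0,0,0.5],[-0.72,0.07,0,0,0.5],[-0.72,0.07,0.3,0,0.5],[-0.72,0.07,0.7,0,0.5],[-0.72,0.07,1,0,0.5],[-0.72,0.07,1,0,0.5]]}}

```text
clock: 17.1
eef_pos: [0.5864, -0.1313, 0.287]
tool_rot: [0.702, 0.712, 0.002, -0.009]
ft_force: [-0.3, 0.0, 0.5]
grip_width: 0.0639
```

Call:
{"op": "carry_out", "data": {"moves": [[0,0,0.3,0,0.5],[0,0,0.7,0,0.5],[0,0,1,0,0.5],[0,0,1,0,0.5]]}}

```text
clock: 17.5
eef_pos: [0.5875, -0.1305, 0.1894]
tool_rot: [0.702, 0.712, 0.003, -0.007]
ft_force: [-0.3, 0.9, 0.2]
grip_width: 0.0639
```

Call:
{"op": "carry_out", "data": {"moves": [[0,0,0.3,0,0.5],[0,0,0.6,0,0.5],[0,0,0.8,0,0.5],[0,0,0.9,0,0.5],[0,0,0.9,0,0.5],[0,0,0.9,0,0.5]]}}

```text
clock: 18.1
eef_pos: [0.5912, -0.131, 0.1043]
tool_rot: [0.702, 0.712, 0.005, -0.003]
ft_force: [0.3, -0.2, -0.3]
grip_width: 0.064
```

```bash
python3 snap.py 12 ws
```

```text
18.1 [ 0.5912 -0.131   0.1043] [ 0.7022  0.712   0.0052 -0.003 ] [ 0.3 -0.2 -0.3] [-0.22  0.55  0.06  1.08  0.01 -0.24]
```

View pics/s12.png

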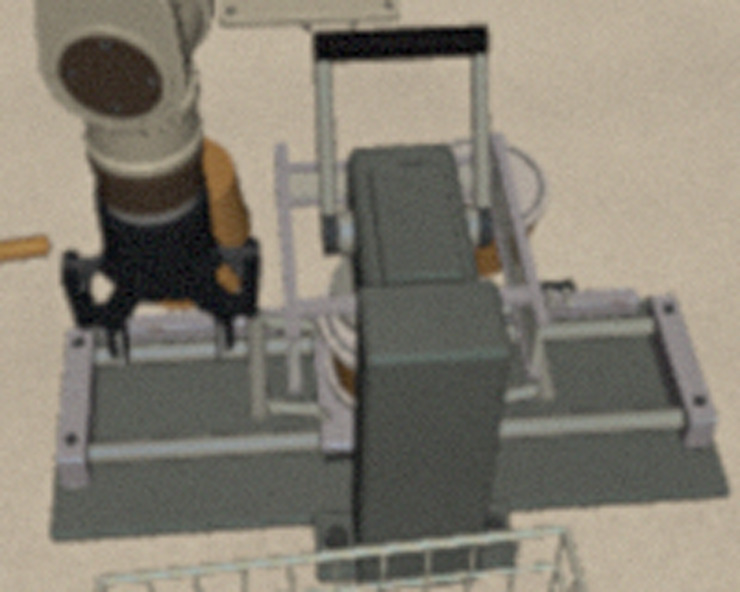

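View pics/w12.png

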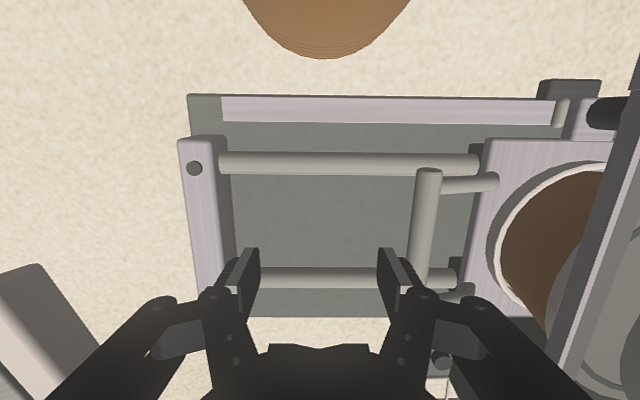

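```bash
python3 - <<'E'
from workcell import bot,imaging
from h import *
s=imaging.camera_model('scene')
for u,v in [(257,240),(260,280),(258,312),(232,350),(225,318),(62,255),(62,300),(120,360)]:
    e,d=ray(s,u/3.7+224.5,v/3.7+164.5); t=(.601-e[0])/d[0]; p=e+d*t; print((u,v),'dy',(p[1]+.131).round(4),'dz',(p[2]-.1043).round(4))
E
```

```text
(257, 240) dy 0.0663 dz 0.1066
(260, 280) dy 0.067 dz 0.0663
(258, 312) dy 0.0646 dz 0.0324
(232, 350) dy 0.0443 dz -0.0085
(225, 318) dy 0.041 dz 0.0278
(62, 255) dy -0.0638 dz 0.1017
(62, 300) dy -0.0697 dz 0.0563
(120, 360) dy -0.037 dz -0.0128
```

Call:
{"op": "carry_out", "data": {"moves": [[-0.14,0,0,0,0.2],[-0.14,0,0.1,0,0.2],[-0.14,0,0.2,0,0.2],[-0.14,0,0.2,0,0.2]]}}

```text
clock: 18.6
eef_pos: [0.5879, -0.1444, 0.0792]
tool_rot: [0.702, 0.712, 0.003, -0.007]
ft_force: [-0.4, 0.0, 0.4]
grip_width: 0.0511
```

```bash
python3 snap.py 13 ws
```

```text
18.6 [ 0.5879 -0.1444  0.0792] [ 0.7025  0.7116  0.0031 -0.0066] [-0.4  0.   0.4] [-0.25  0.58  0.03  1.04  0.01 -0.26]
```

View pics/s13.png

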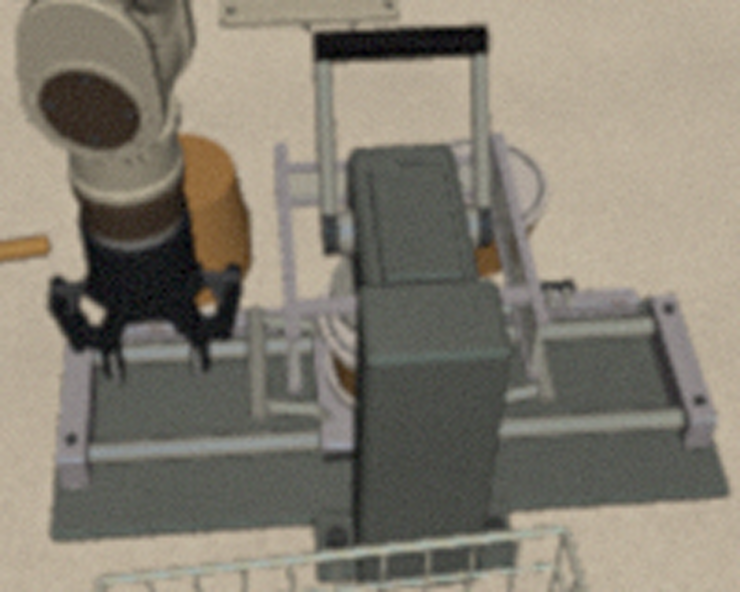

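```bash
python3 - <<'E'
from workcell import bot,imaging
from h import *
s=imaging.camera_model('scene')
for u,v in [(242,265),(238,300),(232,335),(220,338),(210,372),(107,380)]:
    e,d=ray(s,u/3.7+224.5,v/3.7+164.5); t=(.598-e[0])/d[0]; p=e+d*t; print((u,v),'dy',(p[1]+.1444).round(4),'dz',(p[2]-.0792).round(4))
E
```

```text
(242, 265) dy 0.0686 dz 0.1044
(238, 300) dy 0.0643 dz 0.0681
(232, 335) dy 0.0584 dz 0.03
(220, 338) dy 0.0496 dz 0.0273
(210, 372) dy 0.0402 dz -0.0116
(107, 380) dy -0.036 dz -0.0141
```

Call:
{"op": "carry_out", "data": {"moves": [[0,0,0.15,0,0.2],[0,0,0.3,0,0.2],[0,0,0.4,0,0.2],[0,0,0.44,0,0.2],[0,0,0.44,0,0.2],[0,0,0.44,0,0.2]]}}

```text
clock: 19.3
eef_pos: [0.5902, -0.1441, 0.0382]
tool_rot: [0.702, 0.712, 0.004, -0.004]
ft_force: [0.2, 0.2, 0.3]
grip_width: 0.0508
```

Call:
{"op": "carry_out", "data": {"moves": [[0.03,0,0,0,0.2],[0.06,0,0,0,0.2],[0.09,0,0,0,0.2],[0.11,0,0,0,0.2],[0.13,0,0,0,0.2],[0.15,0,0,0,0.2],[0.15,0,0,0,0.2]]}}

```text
clock: 20.0
eef_pos: [0.5898, -0.1345, 0.0389]
tool_rot: [0.704, 0.71, 0.001, -0.0]
ft_force: [-2.4, -16.4, 0.9]
grip_width: 0.0513
```

```bash
python3 snap.py 14 ws
```

```text
20.0 [ 0.5898 -0.1345  0.0389] [ 7.039e-01  7.103e-01  8.000e-04 -4.000e-04] [ -2.4 -16.4   0.9] [-0.23  0.61 -0.02  0.94  0.   -0.23]
```

View pics/s14.png

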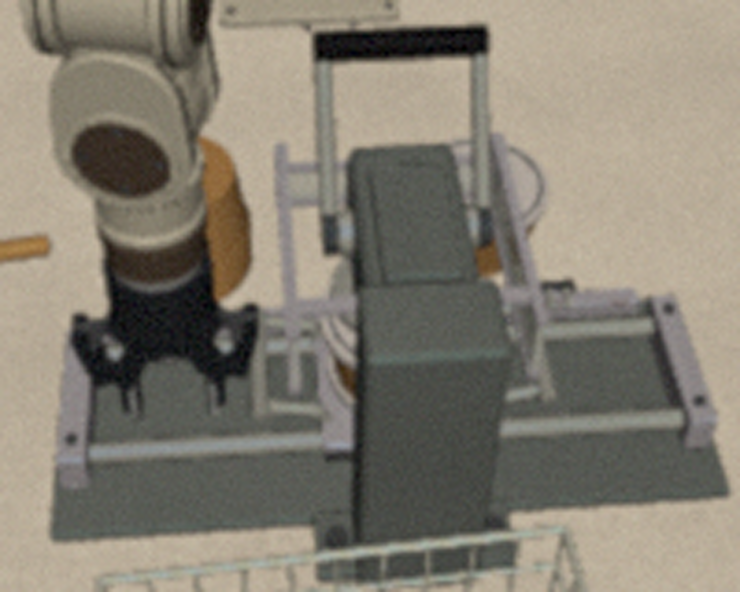

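View pics/w14.png

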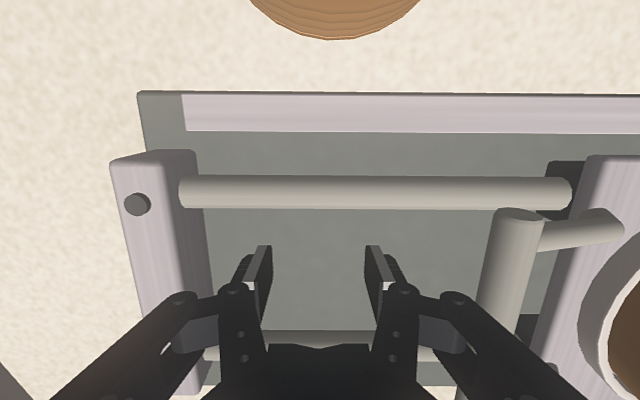

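```bash
python3 - <<'E'
from workcell import bot,imaging
from h import *
import cv2
m=imaging.camera_model('wrist');s=imaging.camera_model('scene')
for v,a,b in [(240,494,541),(300,484,525)]:
    print(onz(m,a,v,.07).round(4),onz(m,b,v,.07).round(4))
print('screw',onz(m,137,204,.048),'eye',m['eye'])
for f in ['s11','s14']:
    im=cv2.imread(f'pics/{f}.png').astype(int).sum(2); print(im[395,235:290:2], im[330,310:360:3])
im=cv2.imread('pics/w14.png')[180:400,380:640]; cv2.imwrite('pics/w14c.png',cv2.resize(im,None,fx=2.7,fy=2.7,interpolation=2))
E
```

```text
[ 0.5508 -0.0751  0.07  ] [ 0.5507 -0.0593  0.07  ]
[ 0.5747 -0.0739  0.07  ] [ 0.5746 -0.059   0.07  ]
screw [ 0.54654574 -0.20742371  0.048     ] eye [ 0.50978072 -0.13473688  0.15603357]
[277 273 268 268 267 266 272 283 306 333 359 377 379 363 340 298 261 247
 261 264 266 274 278 269 262 262 267 267] [357 357 324 315 410 475 440 373 374 440 498 500 465 416 353 240 148]
[271 270 267 265 259 256 246 244 274 316 345 365 375 367 350 316 287 260
 252 253 264 269 268 259 251 253 266 282] [328 344 327 321 394 468 475 427 378 425 480 489 457 401 350 246 143]
```

View pics/w14c.png

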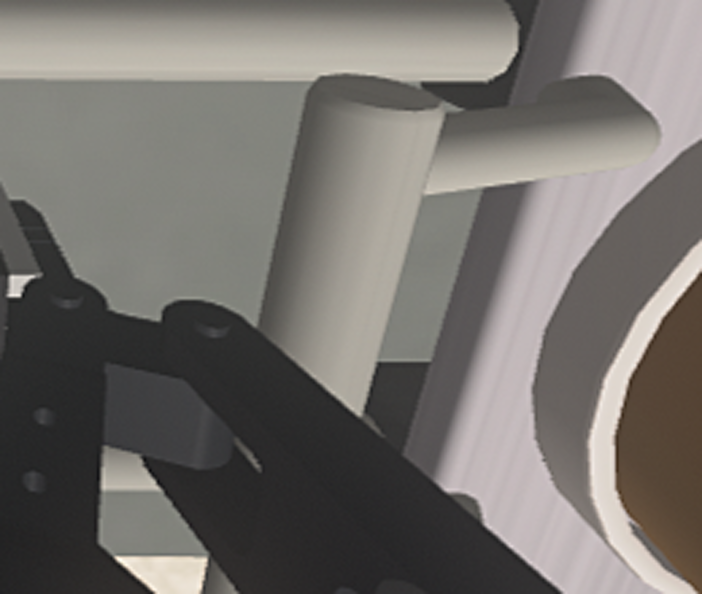

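Call:
{"op": "carry_out", "data": {"moves": [[0,0,0,0,0.2],[0,0,0,0,0.2],[0,0,0,0,0.2]]}}

```text
clock: 20.4
eef_pos: [0.5898, -0.1345, 0.0389]
tool_rot: [0.704, 0.71, 0.001, -0.001]
ft_force: [-2.4, -14.8, 1.4]
grip_width: 0.0513
```

Call:
{"op": "carry_out", "data": {"moves": [[0.01,0,0,0,0.2],[0.02,0,0,0,0.2],[0.02,0,0,0,0.2]]}}

```text
clock: 20.7
eef_pos: [0.5897, -0.1328, 0.0389]
tool_rot: [0.704, 0.71, 0.001, -0.001]
ft_force: [-0.9, -11.1, -0.3]
grip_width: 0.0515
```

Call:
{"op": "carry_out", "data": {"moves": [[0.01,0,0,0,0.2],[0.02,0,0,0,0.2],[0.03,0,0,0,0.2],[0.03,0,0,0,0.2]]}}

```text
clock: 21.1
eef_pos: [0.5895, -0.1234, 0.0381]
tool_rot: [0.702, 0.712, 0.005, -0.005]
ft_force: [-0.2, 0.2, -0.1]
grip_width: 0.0509
```

```bash
python3 snap.py 15 w
```

```text
21.1 [ 0.5895 -0.1234  0.0381] [ 0.7021  0.7121  0.0046 -0.0048] [-0.2  0.2 -0.1] [-0.21  0.61 -0.02  0.94  0.01 -0.23]
```

View pics/w15.png

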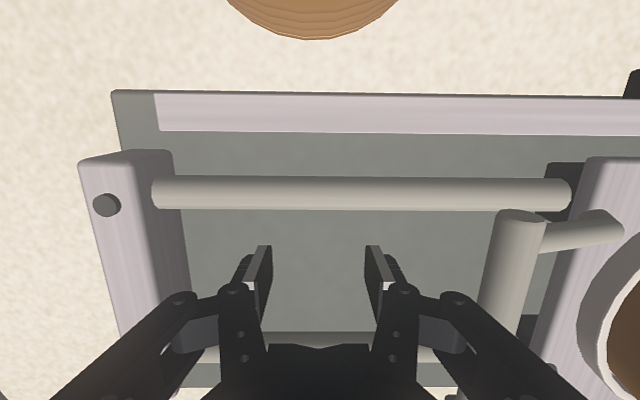

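Call:
{"op": "carry_out", "data": {"moves": [[0,0,0.03,0,0.2],[0.02,0,0.03,0,0.2],[0.04,0,0.03,0,0.2],[0.06,0,0.03,0,0.2],[0.08,0,0.03,0,0.2],[0.08,0,0.03,0,0.2]]}}

```text
clock: 21.75
eef_pos: [0.5893, -0.1155, 0.035]
tool_rot: [0.702, 0.712, 0.004, -0.005]
ft_force: [-1.1, 0.6, 0.1]
grip_width: 0.051
```

```bash
python3 snap.py 16 ws
```

```text
21.75 [ 0.5893 -0.1155  0.035 ] [ 0.7021  0.712   0.0044 -0.0048] [-1.1  0.6  0.1] [-0.2   0.61 -0.03  0.93  0.01 -0.21]
```

View pics/s16.png

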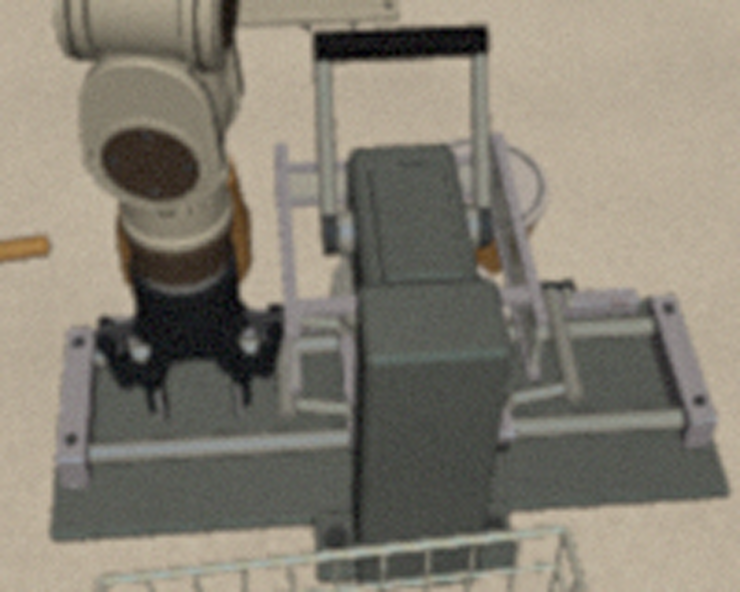

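Call:
{"op": "carry_out", "data": {"moves": [[0.01,0,0,0,0.2],[0.02,0,0,0,0.2],[0.04,0,0,0,0.2],[0.04,0,0,0,0.2]]}}

```text
clock: 22.25
eef_pos: [0.5893, -0.1118, 0.0351]
tool_rot: [0.702, 0.712, 0.004, -0.005]
ft_force: [0.0, -0.7, -0.1]
grip_width: 0.0512
```

```bash
python3 snap.py 17 wst; python3 - <<'E'
from workcell import bot,imaging
from h import *
s=imaging.camera_model('scene')
for u,v in [(575,390),(550,390)]: print(onz(s,u/3.7+224.5,v/3.7+164.5,.07))
E
```

```text
22.25 [ 0.5893 -0.1118  0.0351] [ 0.7023  0.7119  0.0044 -0.0046] [ 0.  -0.7 -0.1] [-0.19  0.61 -0.03  0.93  0.01 -0.21]
[0.63539805 0.16294288 0.07      ]
[0.63408346 0.1445801  0.07      ]
```

View pics/t17.png

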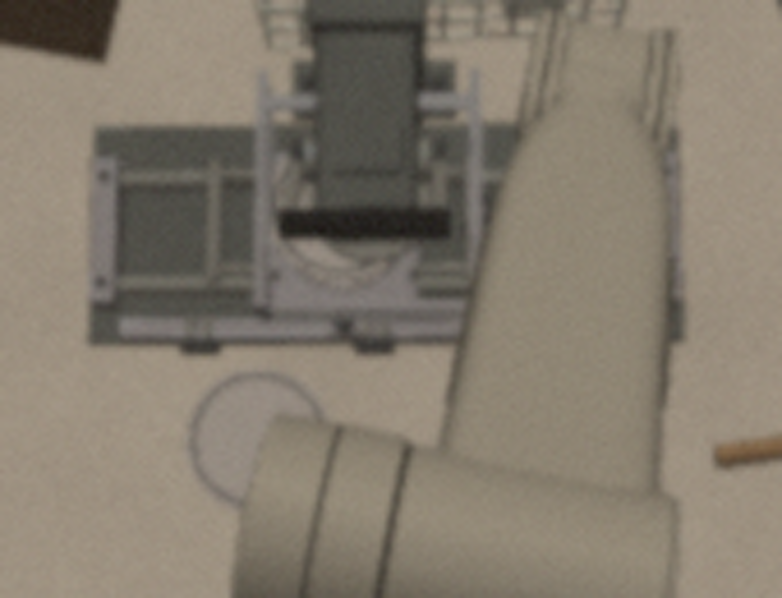

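View pics/w17.png

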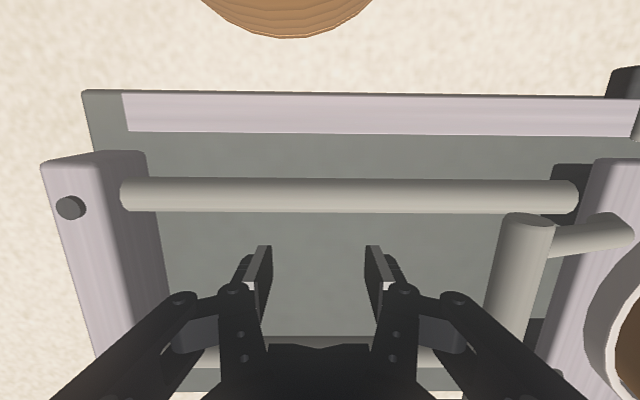

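Call:
{"op": "carry_out", "data": {"moves": [[0,0,0.02,0,0.2],[0.01,0,0.02,0,0.2],[0.02,0,0.02,0,0.2],[0.03,0,0.02,0,0.2],[0.04,0,0.02,0,0.2],[0.04,0,0.02,0,0.2]]}}

```text
clock: 23.0
eef_pos: [0.59, -0.1092, 0.0341]
tool_rot: [0.703, 0.712, 0.004, -0.003]
ft_force: [-1.1, -4.7, 4.8]
grip_width: 0.0512
```

Call:
{"op": "carry_out", "data": {"moves": [[0.01,0,0,0,0.2],[0.02,0,0,0,0.2],[0.03,0,0,0,0.2],[0.04,0,0,0,0.2],[0.05,0,0,0,0.2],[0.05,0,0,0,0.2]]}}

```text
clock: 23.6
eef_pos: [0.5901, -0.1042, 0.0341]
tool_rot: [0.703, 0.712, 0.004, -0.003]
ft_force: [-0.1, -4.3, 5.2]
grip_width: 0.0511
```

```bash
python3 snap.py 18 st
```

```text
23.6 [ 0.5901 -0.1042  0.0341] [ 0.7026  0.7116  0.0041 -0.0029] [-0.1 -4.3  5.2] [-0.18  0.61 -0.04  0.92  0.01 -0.19]
```

View pics/s18.png

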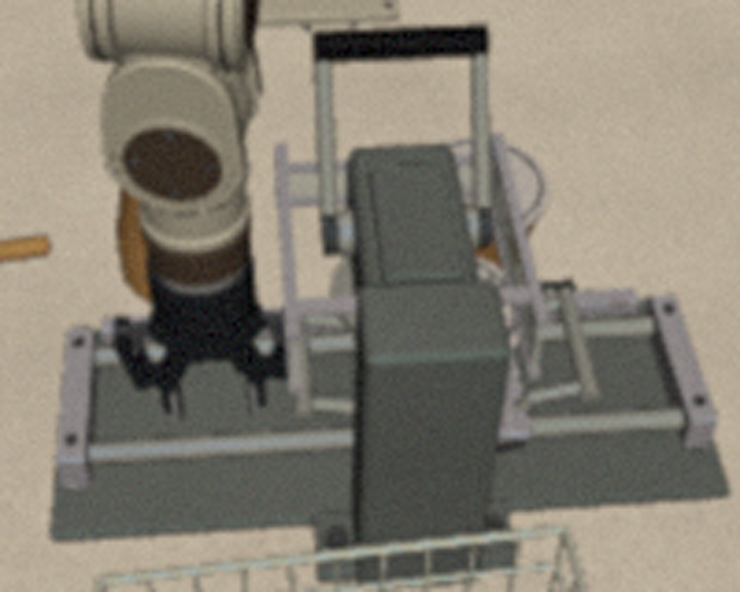

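View pics/t18.png

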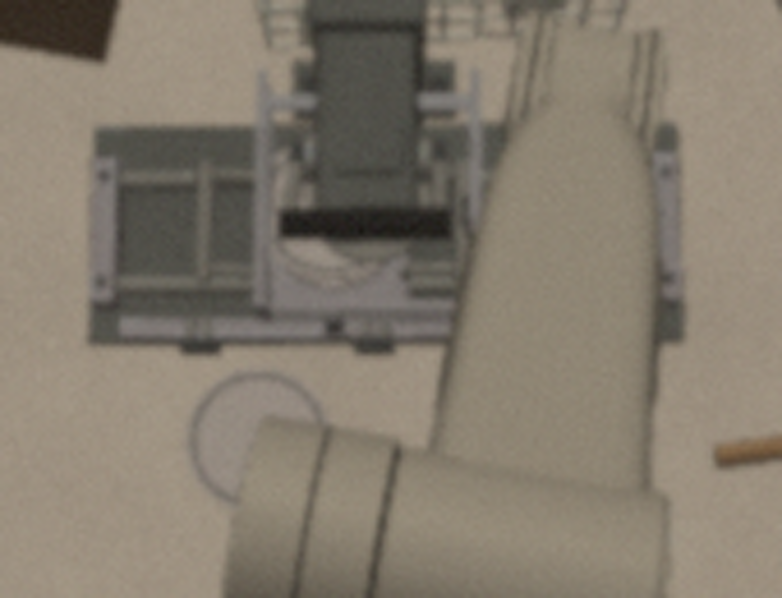

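Call:
{"op": "carry_out", "data": {"moves": [[-0.03,0,-0.02,0,0.2],[-0.12,0,-0.02,0,0.2],[-0.24,0,-0.02,0,0.2],[-0.36,0,-0.02,0,0.2],[-0.36,0,-0.1,0,0.2],[-0.36,0,-0.4,0,0.2],[-0.36,0,-0.8,0,0.2],[-0.36,0,-1,0,0.2],[-0.36,0,-1,0,0.2]]}}

```text
clock: 24.6
eef_pos: [0.5924, -0.141, 0.1375]
tool_rot: [0.702, 0.712, 0.007, -0.001]
ft_force: [0.2, 0.1, -0.7]
grip_width: 0.0515
```

Call:
{"op": "carry_out", "data": {"moves": [[0,0,-0.4,0,1],[0,0,-0.8,0,1],[0,0,-1,0,1]]}}

```text
clock: 24.9
eef_pos: [0.5905, -0.1417, 0.2356]
tool_rot: [0.702, 0.712, 0.005, -0.003]
ft_force: [0.8, -1.4, 0.2]
grip_width: 0.0858
```

Call:
{"op": "carry_out", "data": {"moves": [[0,0,-0.4,0,1],[0,-0.4,-0.8,0,1],[0.2,-0.8,-1,0,1],[0.2,-1,-1,0,1]]}}

```text
clock: 25.3
eef_pos: [0.4884, -0.1233, 0.336]
tool_rot: [0.702, 0.712, 0.006, -0.003]
ft_force: [0.8, -0.6, 0.6]
grip_width: 0.0852
```

Call:
{"op": "carry_out", "data": {"moves": [[0,0,-0.4,0,1],[0.3,0,-0.7,0,1],[0.7,0,-0.7,0,1],[1,0,-0.7,0,1]]}}

```text
clock: 25.7
eef_pos: [0.4881, -0.0237, 0.4046]
tool_rot: [0.703, 0.712, 0.005, -0.005]
ft_force: [0.3, 0.5, -0.2]
grip_width: 0.0856
```

Call:
{"op": "carry_out", "data": {"moves": [[0.5,0,0,0,1],[1,0,0,0,1],[1,0,0,0,1]]}}

```text
clock: 26.0
eef_pos: [0.4862, 0.0803, 0.4044]
tool_rot: [0.699, 0.715, 0.004, -0.006]
ft_force: [0.6, -0.6, 0.8]
grip_width: 0.0852
```

Call:
{"op": "carry_out", "data": {"moves": [[0.5,0,0,0,1],[1,0.3,0,0,1],[1,0.8,0,0,1],[1,1,0,0,1],[1,1,0,0,1]]}}

```text
clock: 26.5
eef_pos: [0.5882, 0.1763, 0.4019]
tool_rot: [0.702, 0.712, 0.002, -0.006]
ft_force: [0.1, 0.1, -0.3]
grip_width: 0.0854
```

```bash
python3 snap.py 19 wst
```

```text
26.5 [0.5882 0.1763 0.4019] [ 0.7025  0.7117  0.0016 -0.0059] [ 0.1  0.1 -0.3] [0.29 0.51 0.77 1.84 0.01 0.27]
```

View pics/w19.png

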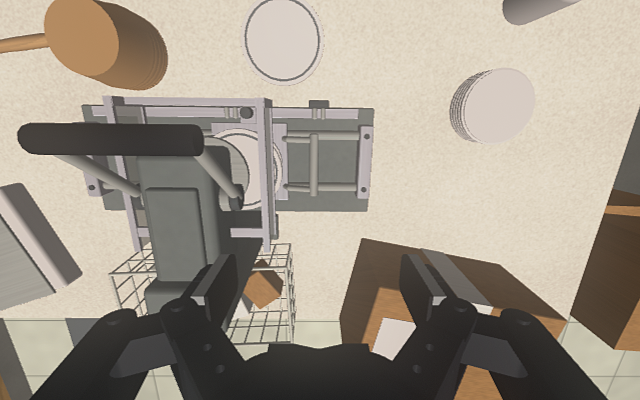

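View pics/s19.png

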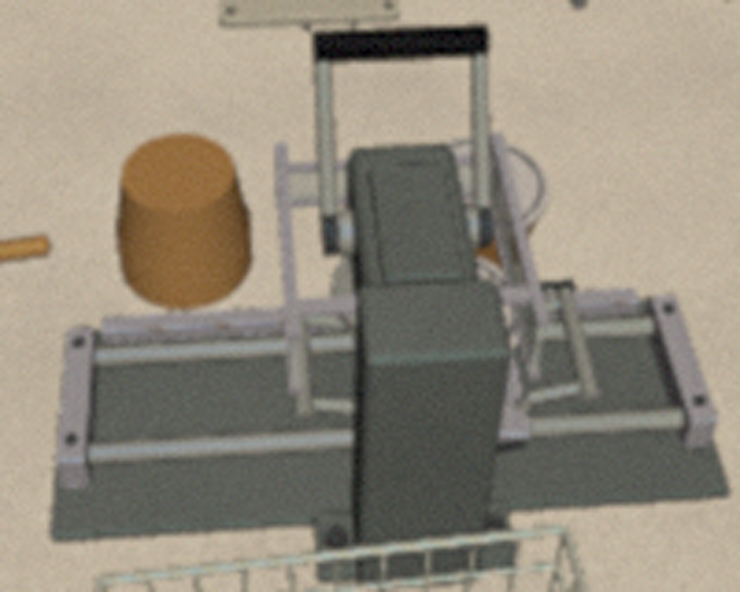

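```bash
python3 - <<'E'
from workcell import bot,imaging
from h import *
m=imaging.camera_model('wrist');s=imaging.camera_model('scene');t=imaging.camera_model('top')
print('bar',onz(m,314,165,.07),onz(s,582/3.7+224.5,360/3.7+164.5,.07),onz(t,203/4.6+229.5,225/4.6+129.5,.07))
print('panel',onz(m,268,240,.15),onz(m,267,100,.19))
print('block',onz(m,366,135,.048),onz(m,362,191,.048))
E
```

```text
bar [0.58904748 0.17351295 0.07      ] [0.60842931 0.17387554 0.07      ] [0.58955203 0.17366714 0.07      ]
panel [0.6848795  0.10771865 0.15      ] [0.49466014 0.12081898 0.19      ]
block [0.54226459 0.25885597 0.048     ] [0.63818037 0.25805621 0.048     ]
```

Call:
{"op": "carry_out", "data": {"moves": [[0.27,0,0.1,0,1],[0.27,0.02,0.5,0,1],[0.27,0.02,1,0,1]]}}

```text
clock: 26.95
eef_pos: [0.5875, 0.2051, 0.3101]
tool_rot: [0.702, 0.712, 0.008, -0.003]
ft_force: [2.1, 0.6, -0.5]
grip_width: 0.0858
```

Call:
{"op": "carry_out", "data": {"moves": [[0,0,0.5,0,1],[0,0,0.9,0,1],[0,0,1,0,1],[0,0,1,0,1],[0,0,1,0,1]]}}

```text
clock: 27.45
eef_pos: [0.5882, 0.2061, 0.2104]
tool_rot: [0.702, 0.712, 0.006, -0.004]
ft_force: [0.3, 0.2, 0.8]
grip_width: 0.0856
```

```bash
python3 snap.py 20 ws
```

```text
27.45 [0.5882 0.2061 0.2104] [ 0.7024  0.7118  0.0065 -0.0035] [0.3 0.2 0.8] [0.33 0.5  0.27 1.33 0.01 0.32]
```

View pics/w20.png

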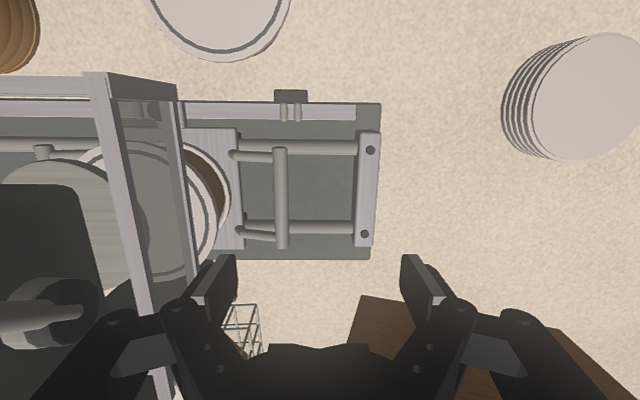

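```bash
python3 - <<'E'
from workcell import bot,imaging
from h import *
m=imaging.camera_model('wrist')
print('bar',onz(m,280.5,195,.07),onz(m,273,195,.07),onz(m,288,195,.07))
print('panel',onz(m,195,280,.142),onz(m,178,110,.142))
E
```

```text
bar [0.58698856 0.17303278 0.07      ] [0.58705513 0.16590045 0.07      ] [0.58692193 0.1801705  0.07      ]
panel [0.63293687 0.11517437 0.142     ] [0.51028963 0.11972799 0.142     ]
```

Call:
{"op": "carry_out", "data": {"moves": [[-0.03,0,0.2,0,1],[-0.03,0,0.4,0,1],[-0.03,0,0.6,0,1],[-0.03,0,0.7,0,1],[-0.03,0,0.7,0,1],[-0.03,0,0.7,0,1]]}}

```text
clock: 28.15
eef_pos: [0.588, 0.204, 0.1385]
tool_rot: [0.702, 0.712, 0.005, -0.004]
ft_force: [-0.6, 0.2, 0.2]
grip_width: 0.0856
```

```bash
python3 snap.py 21 ws
```

```text
28.15 [0.588  0.204  0.1385] [ 0.7023  0.7118  0.0053 -0.0041] [-0.6  0.2  0.2] [0.33 0.55 0.15 1.17 0.01 0.32]
```

View pics/w21.png

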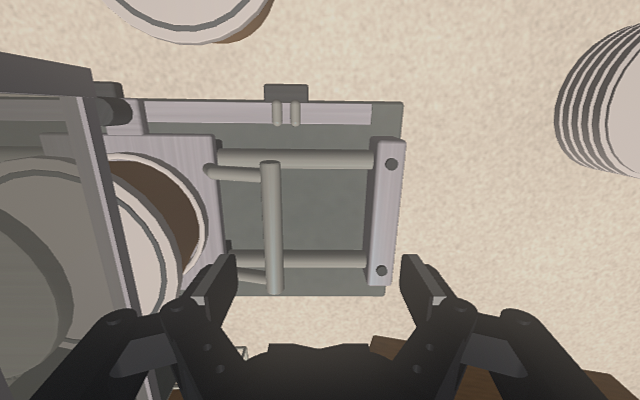

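View pics/s21.png

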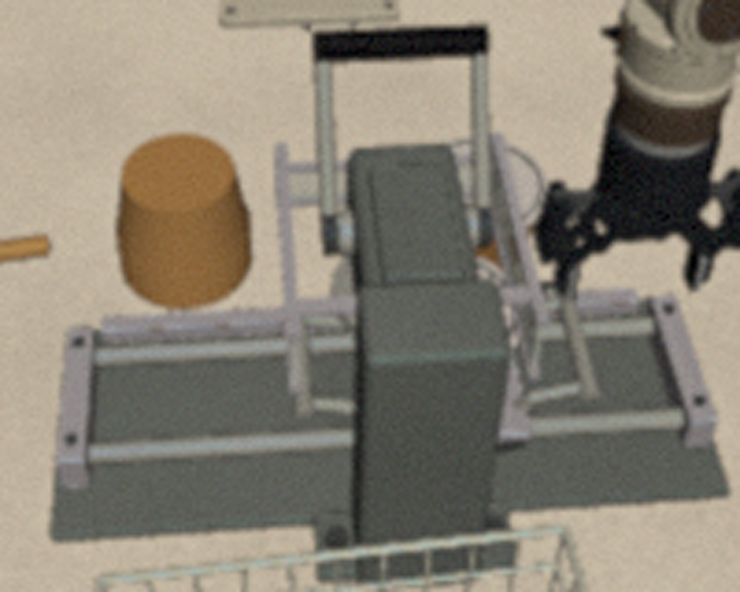

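Call:
{"op": "carry_out", "data": {"moves": [[-0.015,0,0.15,0,1],[-0.015,0,0.3,0,1],[-0.015,0,0.45,0,1],[-0.015,0,0.6,0,1],[-0.015,0,0.72,0,1],[-0.015,0,0.72,0,1]]}}

```text
clock: 28.85
eef_pos: [0.5862, 0.2029, 0.0638]
tool_rot: [0.702, 0.712, 0.003, -0.005]
ft_force: [-0.9, -0.5, -0.2]
grip_width: 0.0856
```

```bash
python3 snap.py 22 ws
```

```text
28.85 [0.5862 0.2029 0.0638] [ 0.7023  0.7119  0.0031 -0.0051] [-0.9 -0.5 -0.2] [0.33 0.61 0.05 1.01 0.01 0.31]
```

View pics/w22.png

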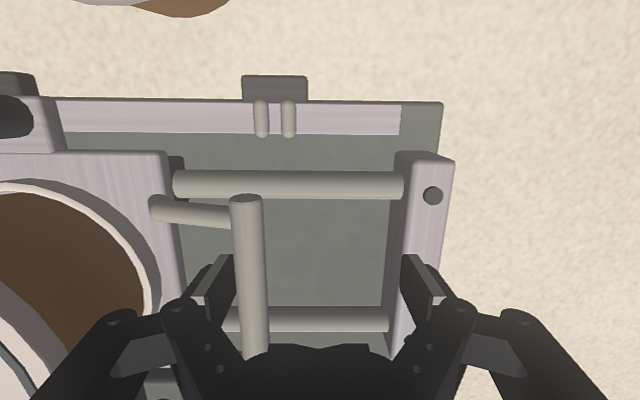

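View pics/s22.png

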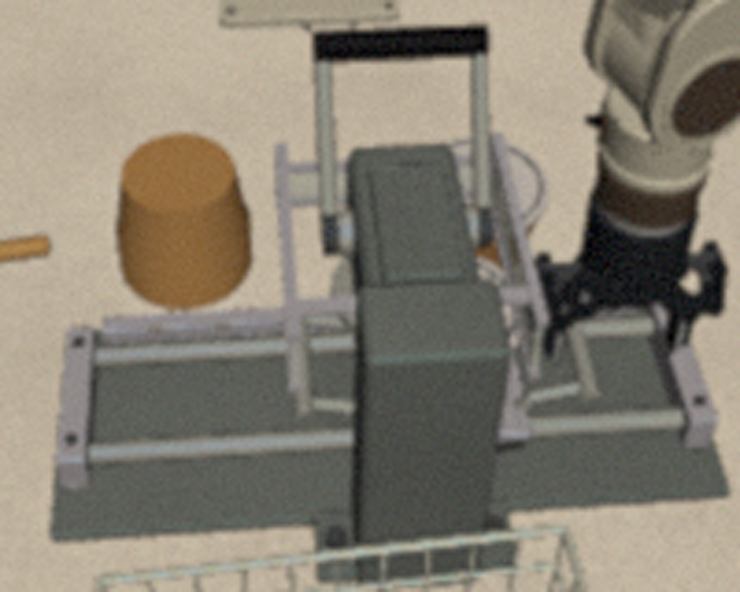

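Call:
{"op": "carry_out", "data": {"moves": [[0.03,0,0,0,1],[0.07,0,0,0,1],[0.12,0,0,0,1],[0.18,0,0,0,1],[0.25,0,0,0,1],[0.33,0,0,0,1],[0.41,0,0,0,1],[0.49,0,0,0,1],[0.57,0,0,0,1],[0.65,0,0,0,1],[0.73,0,0,0,1],[0.81,0,0,0,1],[0.88,0,0,0,1],[0.94,0,0,0,1],[0.98,0,0,0,1],[1,0,0,0,1],[1,0,0,0,1]]}}

```text
clock: 30.65
eef_pos: [0.5855, 0.3037, 0.0663]
tool_rot: [0.702, 0.712, 0.004, -0.005]
ft_force: [-0.1, -0.7, 0.2]
grip_width: 0.085
```

```bash
python3 snap.py 23 ws
```

```text
30.65 [0.5855 0.3037 0.0663] [ 0.7021  0.712   0.0044 -0.0049] [-0.1 -0.7  0.2] [0.47 0.68 0.18 1.07 0.01 0.46]
```

View pics/w23.png

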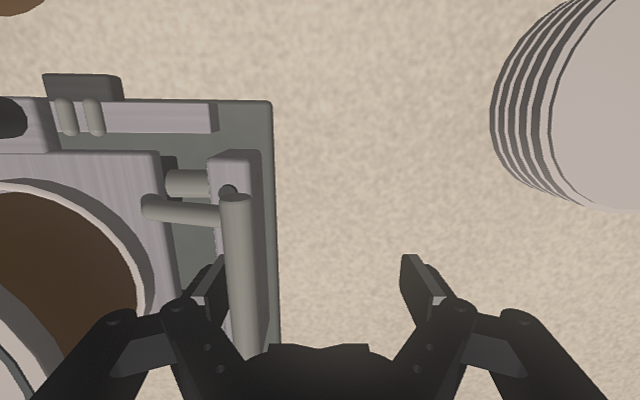

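View pics/s23.png

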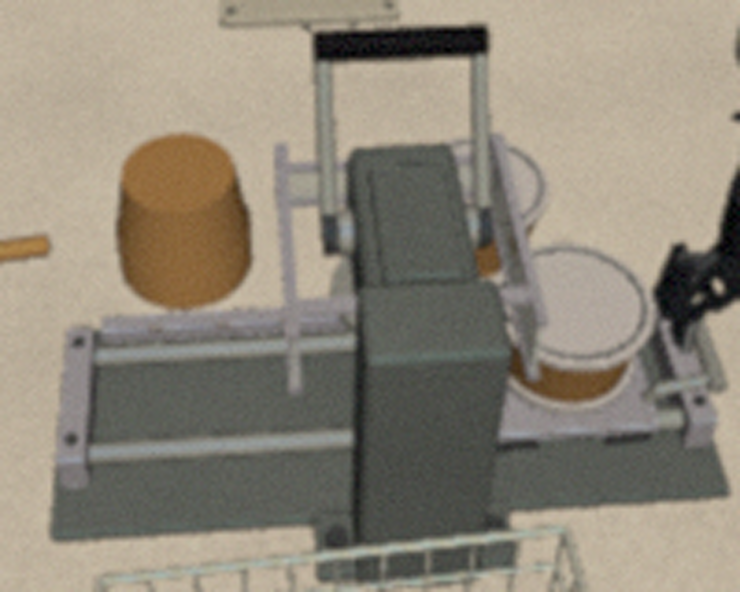

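Call:
{"op": "carry_out", "data": {"moves": [[0.03,0,0,0,1],[0.06,0,0,0,1],[0.08,0,0,0,1],[0.1,0,0,0,1],[0.12,0,0,0,1],[0.13,0,0,0,1],[0.14,0,0,0,1],[0.14,0,0,0,1]]}}

```text
clock: 31.55
eef_pos: [0.586, 0.3107, 0.066]
tool_rot: [0.704, 0.71, 0.0, -0.001]
ft_force: [0.4, -8.4, 2.2]
grip_width: 0.0851
```

```bash
python3 snap.py 24 w
```

```text
31.55 [0.586  0.3107 0.066 ] [ 7.042e-01  7.100e-01  3.000e-04 -1.200e-03] [ 0.4 -8.4  2.2] [0.49 0.69 0.2  1.09 0.   0.48]
```

View pics/w24.png

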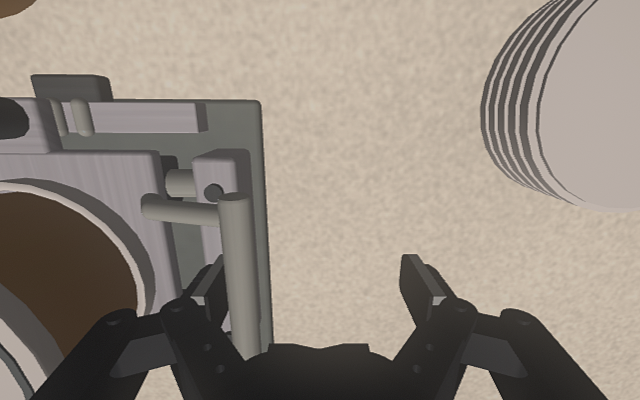

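Call:
{"op": "carry_out", "data": {"moves": [[0.01,0,0,0,1],[0.02,0,0,0,1],[0.02,0,0,0,1]]}}

```text
clock: 31.9
eef_pos: [0.5856, 0.32, 0.0666]
tool_rot: [0.702, 0.712, 0.005, -0.005]
ft_force: [-0.6, 0.6, 0.1]
grip_width: 0.0855
```

Call:
{"op": "carry_out", "data": {"moves": [[-0.04,0,0,0,1],[-0.07,0,0,0,1],[-0.07,0,0,0,1]]}}

```text
clock: 32.2
eef_pos: [0.5855, 0.3122, 0.0665]
tool_rot: [0.702, 0.712, 0.004, -0.005]
ft_force: [0.8, 0.5, -0.9]
grip_width: 0.0856
```

```bash
python3 snap.py 25 wt
```

```text
32.2 [0.5855 0.3122 0.0665] [ 0.7023  0.7119  0.0044 -0.0048] [ 0.8  0.5 -0.9] [0.48 0.68 0.2  1.08 0.01 0.47]
```

View pics/w25.png

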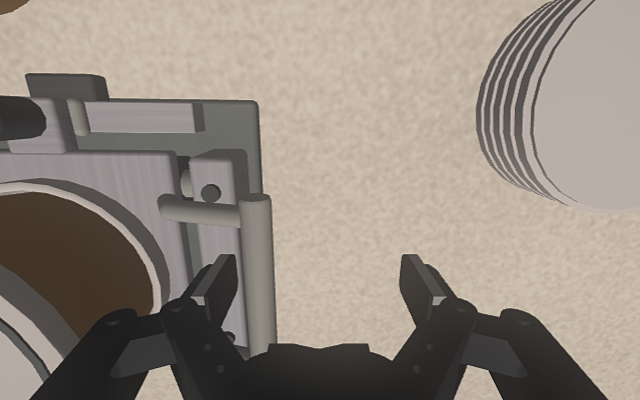

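View pics/t25.png

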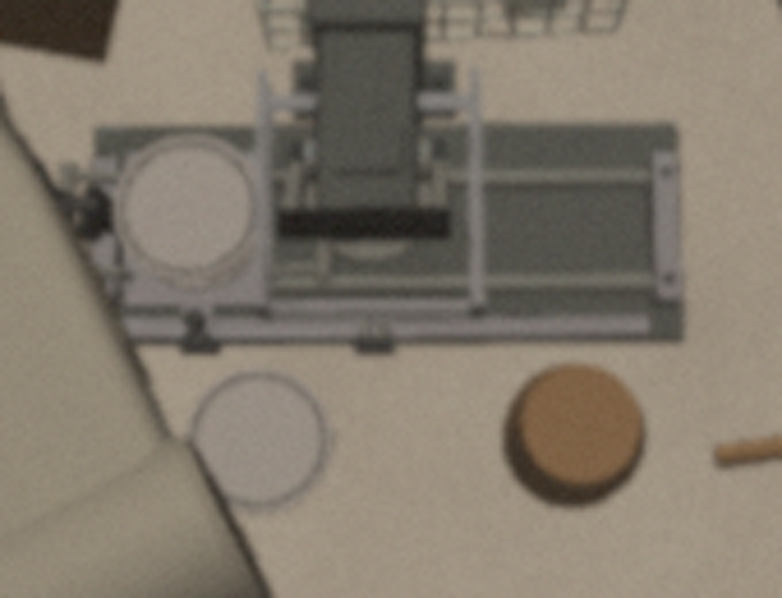

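```bash
python3 - <<'E'
from workcell import bot,imaging
from h import *
m=imaging.camera_model('wrist');t=imaging.camera_model('top')
print('bar',onz(m,257,260,.07),onz(m,(242+271)/2,230,.07),'exp .286')
T=lambda u,v:(u/4.6+229.5,v/4.6+129.5)
print('load bar',onz(t,*T(324,262),.07),'exp',.036+.04,'lid',onz(t,*T(189,207),.119),'exp .181')
E
```

```text
bar [0.57057064 0.28495158 0.07      ] [0.55579521 0.28551719 0.07      ] exp .286
load bar [0.55839438 0.07489846 0.07      ] exp 0.076 lid [0.59233528 0.17905141 0.119     ] exp .181
```

Call:
{"op": "carry_out", "data": {"moves": [[0.04,0,0,0,1],[0.045,0,0,0,1],[0.045,0,-0.05,0,1],[0.045,0,-0.15,0,1],[0.045,0,-0.3,0,1],[0.045,0,-0.5,0,1],[0.045,0,-0.8,0,1],[0.045,0,-1,0,1],[0.045,0,-1,0,1]]}}

```text
clock: 33.2
eef_pos: [0.5879, 0.3165, 0.1718]
tool_rot: [0.702, 0.712, 0.009, -0.003]
ft_force: [0.7, 1.0, 1.5]
grip_width: 0.0852
```

Call:
{"op": "carry_out", "data": {"moves": [[0,0,-0.4,0,1],[0,0,-0.8,0,1],[0,-0.5,-1,0,1],[0,-1,-1,0,1],[0,-1,-1,0,1]]}}

```text
clock: 33.7
eef_pos: [0.479, 0.3111, 0.2652]
tool_rot: [0.701, 0.713, 0.0, -0.006]
ft_force: [-0.9, -0.5, -1.0]
grip_width: 0.0855
```

Call:
{"op": "carry_out", "data": {"moves": [[0,-0.5,-0.3,0,1],[0,-1,-0.3,0,1],[0,-1,-0.3,0,1],[0,-1,-0.3,0,1]]}}

```text
clock: 34.1
eef_pos: [0.3848, 0.3111, 0.2969]
tool_rot: [0.702, 0.712, 0.005, -0.004]
ft_force: [0.6, 0.1, 0.0]
grip_width: 0.0855
```

```bash
python3 snap.py 26 wst
```

```text
34.1 [0.3848 0.3111 0.2969] [ 0.7017  0.7125  0.0047 -0.0044] [0.6 0.1 0. ] [0.67 0.21 0.07 1.42 0.01 0.66]
```

View pics/w26.png

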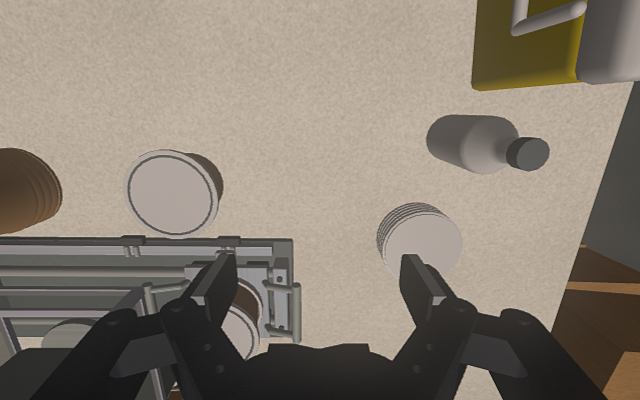

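View pics/s26.png

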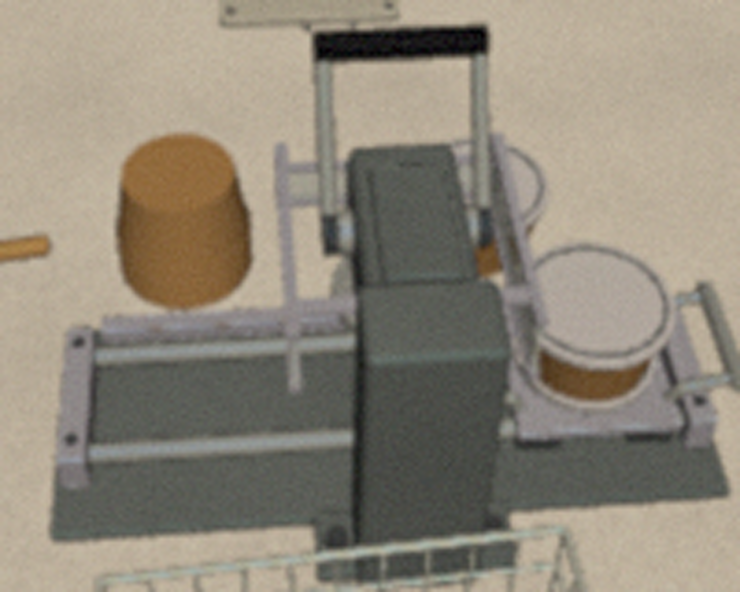

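View pics/t26.png

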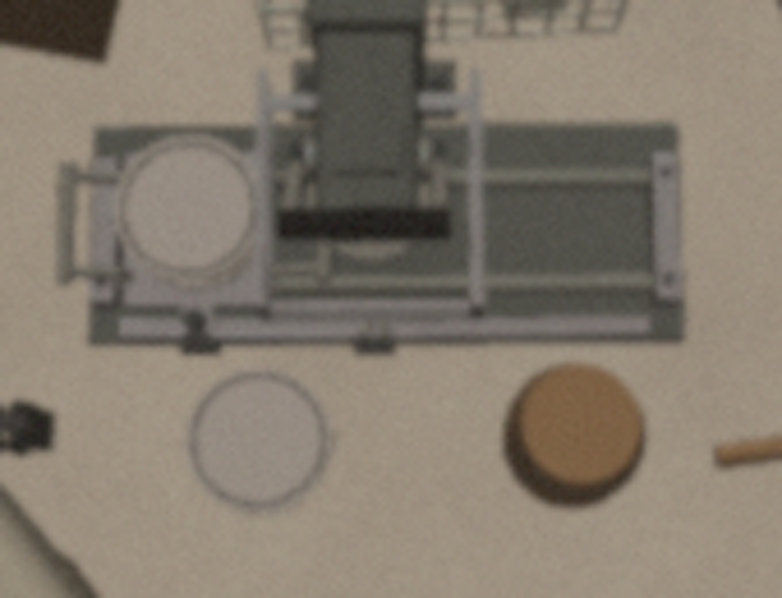

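```bash
python3 - <<'E'
from workcell import bot,imaging
from h import *
t=imaging.camera_model('top');s=imaging.camera_model('scene')
T=lambda u,v:(u/4.6+229.5,v/4.6+129.5);S=lambda u,v:(u/3.7+224.5,v/3.7+164.5)
print('unl bar',onz(t,*T(66,222),.07),'load bar',onz(t,*T(324,262),.07))
# dark ring ellipses on lids: centres, before (start) and now
print('before',cross2(t,T(557,200),s,S(200,317)))
print('now',cross2(t,T(187,206),s,S(601,298)))
E
```

```text
unl bar [0.59242925 0.28539378 0.07      ] load bar [0.55839438 0.07489846 0.07      ]
before (array([ 0.59487713, -0.10920519,  0.12752674]), np.float64(0.002561495919344794))
now (array([0.59284519, 0.18227149, 0.12199001]), np.float64(0.0040650228247446))
```

```bash
python3 -c "
from workcell import order
print(order.job_done())"
```

```text
the job is handed in; nothing more can be done
None
```

The tub is lidded and the carrier sits in the unload detent with the tub standing in its nest. I handed the job in at about 34 s, with the bail up and the arm clear of everything.

**How it was done**
- The interface cannot tilt the tool, so I pushed the load handle with the outside of the open gripper instead of leaning back. The body stayed clear of the guard.
- I pressed the bail down with the closed fingertips, followed it back up, and nudged the carrier out of the press detent.
- I then hooked the unload handle and drew the carrier on until it clicked in.

**Last checks**
- **Bail:** the bar measured at 0.235 m high, which is 0.8 rad. At that point an extra 1.5 mm of command moved it only 0.5 mm and raised the force from 31 to 38 N, so it was at its stop.
- **Lid:** its top came out about 5.5 mm lower than at the start, from two camera views. The target is 6 mm, and the measurement is good to about 2 mm or a little worse.
- **Carrier:** the two handle bars put the nest at y = 0.180 m, against 0.181 m expected for the unload detent.
- **Bystanders:** the ones in the last pictures (tub stack, packed tub, lid stack, spoon handle) looked undisturbed. The tape was outside those pictures.

**What did not go to plan**
- The last joint reached its range limit (3.14 rad) on the way to the bail. The controller held it there, and I turned the wrist back half a turn.
- Leaving the press detent showed up to 16 N on the handle, more than the roughly 6.5 N expected. I did not find out why.
- During the low push the fingertips appear to have touched the base plate lightly, at about 5 N.

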